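# Ready the viewing stand at the splicing table

### The arm

A 7-joint arm with a two-finger parallel gripper is mounted at the origin on the work surface. World frame = base frame: x ahead of the robot, y to its left, z up, the work surface at z = 0. Lengths are in m, angles in rad, forces in N, time in s.
With the tool pointing down it reaches from about 0.425 to 0.975 m from the base axis. Payload 16.7 kg.
Tool frame: the origin (TCP) lies at the very end of the fingers, on their centre line; the grasp point (between the pads) lies env.pinch_z behind it (env.pinch_z is the distance from the TCP to the grasp point, in m); z points along the fingers, x is the direction in which the jaws open and shut, and the axes are right-handed (so a half turn about z gives the same grasp; the last joint's range is limited). The gripper opens to 85 mm and grips with 20 to 120 N. Pads are 22 mm wide; open, the fingers measure 114 mm over their backs; the gripper's body (76 mm by 85 mm) begins 54 mm behind the grasp point. The pads swing forward as they close: fully open they stand 13 mm farther back than shut.
Start: joints at [-1.488, 0.426, 0.074, 1.606, -0.034, 1.111, -0.067], TCP at [0.155, 0.657, 0.231] pointing down, gripper open.
Joint ranges: [-2.85, 2.85], [-0.5, 2.14], [-1.23, 1.37], [0.21, 2.46], [-1.02, 4.16], [0.16, 2.05], [-2.73, 2.73]. Speed limits (rad/s): [1.89, 1.89, 2.39, 2.39, 3.01, 3.01, 3.01].

### API

Orientations are given as [roll, pitch, yaw] about the fixed x, y, z axes, in that order (R = Rz(yaw) Ry(pitch) Rx(roll)).
In Python, from station import sensors, grab_frame, close_job, env gives the robot as it stands.
- The arm moves only by the tool carry_out, never from a script. Its argument "increments" is a list of rows, each a list of 3 entries, a list of its own where there are three numbers: the shift along the tool's x, y, z in units of 40 mm (1.0 is 40 mm), then the turn, a rotation vector about the tool's x, y, z in units of 8 degrees (1.0 is 8 degrees), then the finger opening in mm, from 0 to 85.4. In form: [[[x, y, z], [ax, ay, az], jaw], ...]. A call has 1 to 12 rows; each row shifts and turns the commanded pose from where the row before left it, along the tool's axes as they then stand; what a row does not reach is not made up. A row lasts 1/10 s, in which the tool goes at most 50 mm and 8.59 degrees, less where a joint would pass 70% of its speed; a pose out of reach is approached as far as the arm can. A call is refused whole if a number of a shift passes 1 or a number of a turn 1, either way. A call with a gripper value outside its range is refused whole. The fingers move at their own pace and stop on an object; "newtons" is the grip in N (left out, the last holds). Time passes only in rows, so rows that do not move let the fingers close. It gives the time, the measured TCP pose, the force and the opening at its end, in the units of the state.
- sensors.observe(): the state, without advancing time (a new reading comes with each control period).
- grab_frame(name): name is "scene" or "top" or "wrist"; returns a dict with "img" (384x512x3 uint8, blue, green, red), "intrinsics" (3x3 intrinsics, pixels), "eye" and "attitude" of the camera in the world. Camera axes: x right, y up, looking along -z (the intrinsics and any distortion apply to the point x, -y, -z); pixel columns grow to the right and rows downward; lengths in m; the calibration is good to about 2 mm. A picture is of the moment at which its call begins. There is no depth.
- close_job(): hands the job in, once; it reports no verdict.
The state is a dict: "t": time; "qpos": joint angles; "qd": joint speeds; "joint_torque": joint torques, N m; "tcp_pos": TCP position; "tool_rot": TCP orientation; "force": force on the tool from outside, world axes, zero at the start; "moment": the same for the moment, N m; "grip_width": opening from 0.0 (shut) to 1.0 (fully open).
Only numpy, scipy, OpenCV 4.12 (cv2) and the standard library are available. Lean on these libraries where they do the work, as an engineer would, in place of code of your own. Each camera call takes 0.05 s, during which the arm holds its last target.

### The job

Get the viewing stand ready: take the film core that was left on the ring of the stand and put it away in the square tray, and put the grease pencil flat in the long tray. Then lift the ball-footed loupe out of its slanted rest and set it down gently in the ring, ball down, so that it sits centred with its barrel standing upright; let go of it there. Leave everything else where it is.

Things in the scene. Friction and masses are not known exactly. Their poses are not given: they have to be found in the camera images.
- stand: Fixed viewing stand: a flat round grey light pad, 136 mm in diameter, 16 mm thick, with a steel ring held level above its middle on three thin legs inside the ring's outline. Ring: outer diameter 80 mm, hole 54 mm, 10 mm thick, top 75 mm above the table. Origin: centre of the pad's underside, on the table; z up.
- ring_top (a point): Centre of the ring's hole, in the plane of its top face (75 mm above the table). The seated loupe has its ball centre about 22 mm above this point. The core lies on the ring at the start.
- rest: Fixed dark steel rest for the loupe, base 150 (x) x 80 (y) x 8 mm. A square open cup (60 x 60, 30 mm tall), 35 mm towards its own +x, holds the ball; the barrel's lens end leans on a V-shaped wire prop (46 mm wide) 42 mm towards its own -x, whose prongs stay below the barrel's axis. The loupe lifts straight out. Origin: centre of the underside, z up.
- loupe: Loose loupe, 0.35 kg: a brass ball 70 mm in diameter as its foot and a black barrel 40 mm in diameter along its own z, lens at the end. Origin: bottom of the ball, opposite the barrel; ball centre z = 35 mm, barrel free from z = 67 to 120 mm. Starts in the rest, barrel leaning 55 degrees from upright towards the rest's own -x. In the ring it does not right itself: friction keeps the tilt it is left at.
- loupe_ball (a point): Centre of the loupe's ball, 55 mm above the table at the start.
- loupe_barrel (a point): Point on the barrel's axis 55 mm from the ball's centre, 30 mm from the barrel's end: the middle of the free barrel, a good place to grip. When fingers let go of it aslant they may drag the barrel some degrees askew (first release up to about 0.1 rad, in the plane of the fingers' lean and the barrel): look again and straighten it.
- core: Loose grey metal film core lying flat on the stand's ring at the start: a short solid drum, 66 mm in diameter, 35 mm tall, its bore too small for fingers, about 0.15 kg. Origin: centre of its underside; z is its axis.
- pencil: Loose red plastic grease pencil lying flat: hexagonal, 12 mm across flats, 160 mm long, along its own x (tip at +x), about 30 g. Origin: middle of its length, on the side that is down at the start.
- pencil_mid (a point): Middle of the pencil, on its axis.
- pencil_tip (a point): Writing end of the pencil, on its axis.
- pencil_tail (a point): Other end of the pencil, on its axis.
- square_tray: Fixed open steel tray for cores, 150 x 150 mm outside, walls 5 mm thick and 28 mm tall, floor 5 mm thick. Origin: centre of the underside, on the table; x and y along its sides.
- long_tray: Fixed open steel tray for pencils, 90 mm (its own x) x 230 mm (its own y) outside, walls 5 mm thick and 25 mm tall, floor 5 mm thick. Origin: centre of the underside, on the table.
- hub: Bystander, to be left alone: black bakelite reel hub with two flanges, 90 mm diameter, 38 mm tall. Origin: centre of its underside.
- mug: Bystander, to be left alone: white ceramic mug, 76 mm wide, 85 mm tall. Origin: centre of its underside.
- tape_roll: Bystander, to be left alone: roll of splicing tape lying flat, 100 mm diameter, 24 mm tall. Origin: centre of its underside.
- film_tin: Bystander, to be left alone: closed round film tin, 150 mm diameter, 28 mm tall. Origin: centre of its underside.
- cleaner: Bystander, to be left alone: white bottle, 54 mm diameter, 120 mm tall. Origin: centre of its underside.
- spare_core: Bystander, to be left alone: a second grey core, like the one on the ring (66 mm diameter, 35 mm tall), standing by itself on the table near the back of the table. Origin: centre of its underside.
Things that resemble listed ones, but are neither listed nor needed, are in the scene too. What is shaped like the stand but pink is not meant. What is shaped like the loupe but orange is not meant.

How it is judged:
At the end, for the whole second after the job is handed in: Loupe seated in the ring at rest: ball within 4 mm of its axis and 15-29 mm above its top, barrel within 7 degrees of upright. The core from the ring lies in the square tray (within 50 mm of its middle along each side, under 45 mm); both pencil ends inside the long tray, under 22 mm (horizontal distance between loupe_ball and ring_top below 0.004 m and z of loupe_ball in the frame of ring_top between 0.015 and 0.029 m and angle between loupe's own z axis and vertical below 0.12 rad and linear speed of each of loupe, core, pencil below 0.02 m/s and angular speed of loupe below 0.1 rad/s and x of core in the frame of square_tray between -0.05 and 0.05 m and y of core in the frame of square_tray between -0.05 and 0.05 m and z of core in the frame of square_tray below 0.045 m and x of pencil_tip in the frame of long_tray between -0.043 and 0.043 m and y of pencil_tip in the frame of long_tray between -0.113 and 0.113 m and z of each of pencil_tip, pencil_tail in the frame of long_tray below 0.022 m and x of pencil_tail in the frame of long_tray between -0.043 and 0.043 m and y of pencil_tail in the frame of long_tray between -0.113 and 0.113 m); the robot touches nothing.
It fails at once if the loupe is pressed or dropped hard on the stand (more than 40 N) (contact force between loupe and stand above 40 N).
It fails at once if the loupe falls on the table or is laid there (height (world z) of loupe_ball below 0.042 m).
It fails at once if another object on the table is pushed more than 30 mm from its place (distance of any of hub, mug, tape_roll, film_tin, cleaner, spare_core from where it was at the start of the episode above 0.03 m).
It also fails if it takes over 72 s, if anything falls off the work surface, if the arm or the gripper's body presses on something with over 40 N, if the wrist force passes 120 N, or if a joint passes its speed limit or range.

## Working session

There is one attempt and no reset: what is moved stays moved. The work goes in short steps, Python scripts to look and compute and a tool call to move; the robot and the scene stay as the last step left them, time stands still between calls to the robot, and variables do not carry over. Pictures are saved under pics/ and viewed, and the job is handed in when it is done.

Besides the shell and the picture viewer there is one more tool, called after "Call:" as name([rows], argument=value, ...), one row to a line, values as JSON. carry_out: Moves the arm, as the interface text tells. Its arguments: {"type":"object","properties":{"increments":{"type":"array","items":{"type":"array"}},"newtons":{"type":"number"}},"required":["increments"]}

```bash
ls; mkdir -p pics; python3 - <<'E'
from station import sensors, grab_frame, env
import cv2
s=sensors.observe(); print({k:s[k] for k in ('t','tcp_pos','tool_rot','force','grip_width')}, env.pinch_z)
for n in ('scene','top','wrist'):
    f=grab_frame(n); cv2.imwrite(f'pics/{n}0.png',f['img']); print(n,f['intrinsics'],f['eye'],f['attitude'],[k for k in f])
E
```

```text
pics
{'t': 0.0, 'tcp_pos': array([0.1550149 , 0.65653183, 0.23060601]), 'tool_rot': array([3.14148893e+00, 1.28338767e-03, 1.33893086e+00]), 'force': array([0.65500151, 0.19636046, 0.12329181]), 'grip_width': 0.9989466090527754} 0.0187
scene [[443.0346623    0.         254.56179086]
 [  0.         443.0346623  189.0390905 ]
 [  0.           0.           1.        ]] [ 1.38022447 -0.59229347  0.89962685] [ 0.91471256 -0.00774213  0.99218781] ['img', 'intrinsics', 'eye', 'attitude']
top [[403.46084093   0.         257.35829848]
 [  0.         403.46084093 194.54212231]
 [  0.           0.           1.        ]] [ 0.39136546 -0.00670482  1.24117242] [ 0.07760759 -0.00625043 -1.54299191] ['img', 'intrinsics', 'eye', 'attitude']
wrist [[323.82641664   0.         258.40806376]
 [  0.         323.82641664 190.42975497]
 [  0.           0.           1.        ]] [0.09121298 0.67136466 0.37420373] [-0.26741731  0.00173885  1.34042764] ['img', 'intrinsics', 'eye', 'attitude']
```

View pics/top0.png

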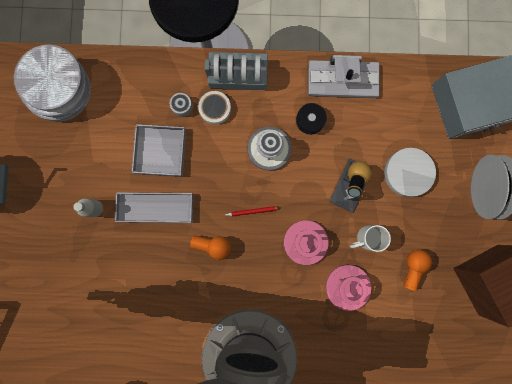

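View pics/scene0.png

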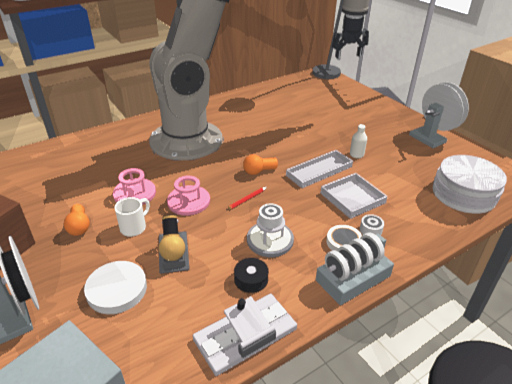

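View pics/wrist0.png

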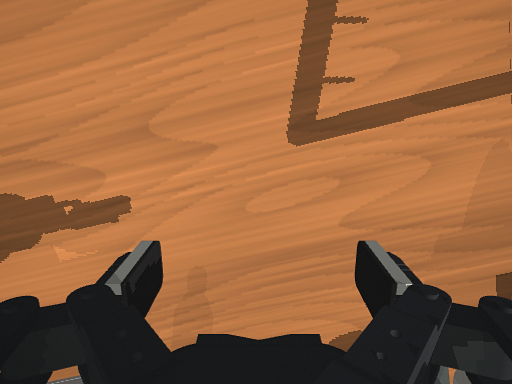

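Top view: the stand with the core on its ring is at (269,147), and the spare core is on the table at (180,103). The loupe (brass ball) is at (357,180) in the rest, with orange decoys at (212,246) and (418,265) and pink stands at (306,242) and (349,287). The pencil is at (251,211), the square tray at (159,151), and the long tray at (154,207). Next I'll check these in close crops.

```bash
cat > h.py <<'E'
import numpy as np, cv2
from scipy.spatial.transform import Rotation as R
from station import sensors, grab_frame, env
def rot(rpy): return R.from_euler('xyz',rpy).as_matrix()
class Cam:
    def __init__(s,n):
        f=grab_frame(n); s.img=f['img'];s.K=np.array(f['intrinsics']);s.e=np.array(f['eye']);s.A=rot(f['attitude'])
    def ray(s,u,v):
        d=np.linalg.inv(s.K)@[u,v,1]; return s.A@(d*[1,-1,-1])
    def plane(s,u,v,z):
        d=s.ray(u,v); return s.e+d*(z-s.e[2])/d[2]
    def proj(s,p):
        q=s.A.T@(np.array(p)-s.e)*[1,-1,-1]; q=s.K@q; return q[:2]/q[2]
def tri(c1,p1,c2,p2):
    d1=c1.ray(*p1);d2=c2.ray(*p2);d1/=np.linalg.norm(d1);d2/=np.linalg.norm(d2)
    t=np.linalg.lstsq(np.c_[d1,-d2],c2.e-c1.e,rcond=None)[0]
    a=c1.e+t[0]*d1;b=c2.e+t[1]*d2; return (a+b)/2,np.linalg.norm(a-b)
def crop(img,x0,y0,x1,y1,k,fn): cv2.imwrite(fn,cv2.resize(img[y0:y1,x0:x1],None,fx=k,fy=k,interpolation=cv2.INTER_CUBIC))
def blobs(mask,mina=30):
    cs,_=cv2.findContours(mask.astype(np.uint8),cv2.RETR_EXTERNAL,cv2.CHAIN_APPROX_NONE)
    return sorted([c for c in cs if cv2.contourArea(c)>mina],key=cv2.contourArea,reverse=True)
E
python3 - <<'E'
from h import *
t=Cam('top'); s=Cam('scene')
crop(t.img,105,85,255,235,5,'pics/t_a.png'); crop(t.img,235,115,385,225,5,'pics/t_b.png')
crop(s.img,150,180,310,290,5,'pics/s_b.png'); crop(s.img,270,110,400,260,4,'pics/s_a.png')
for n,p in dict(stand=(269,148),core=(270,143)).items(): print(n,t.plane(*p,0.016),t.plane(*p,.11))
E
```

```text
stand [ 0.63127748 -0.04349473  0.016     ] [ 0.6128705  -0.04067207  0.11      ]
core [ 0.6469332  -0.04617305  0.016     ] [ 0.62732505 -0.04314489  0.11      ]
```

View pics/t_a.png

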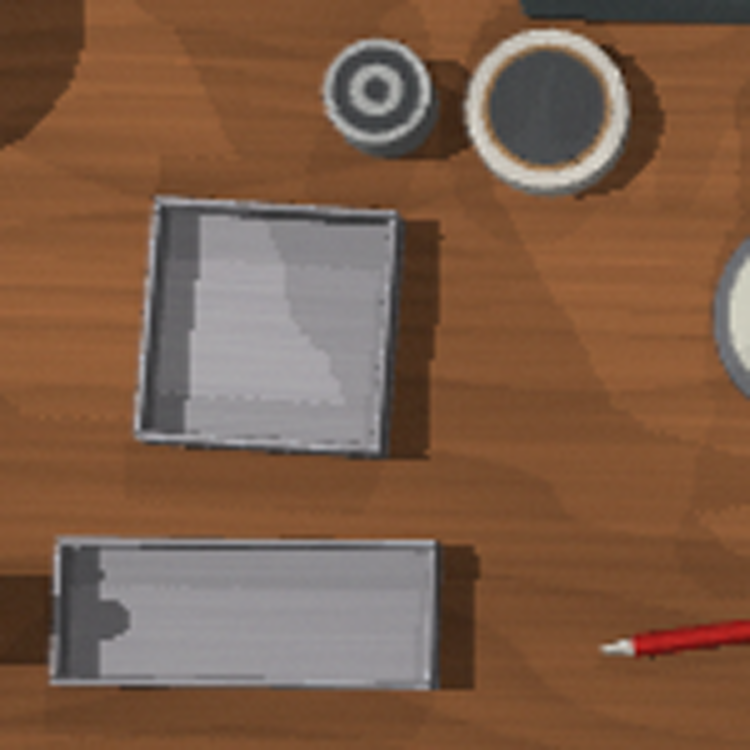

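View pics/t_b.png

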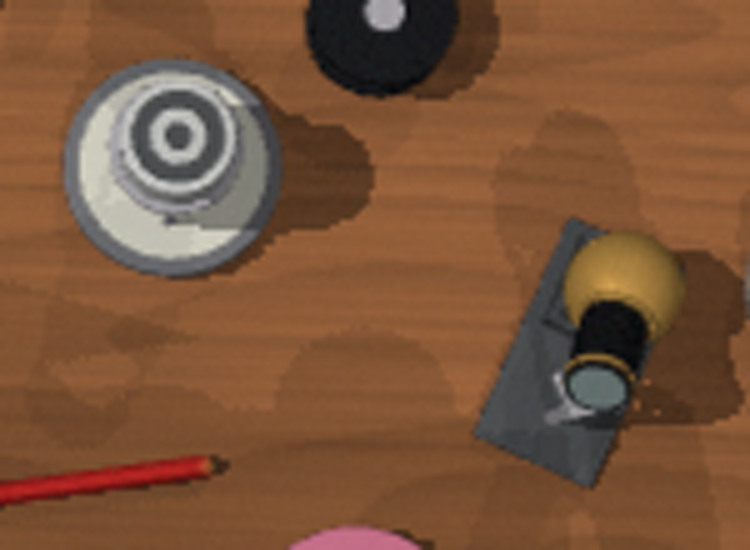

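View pics/s_b.png

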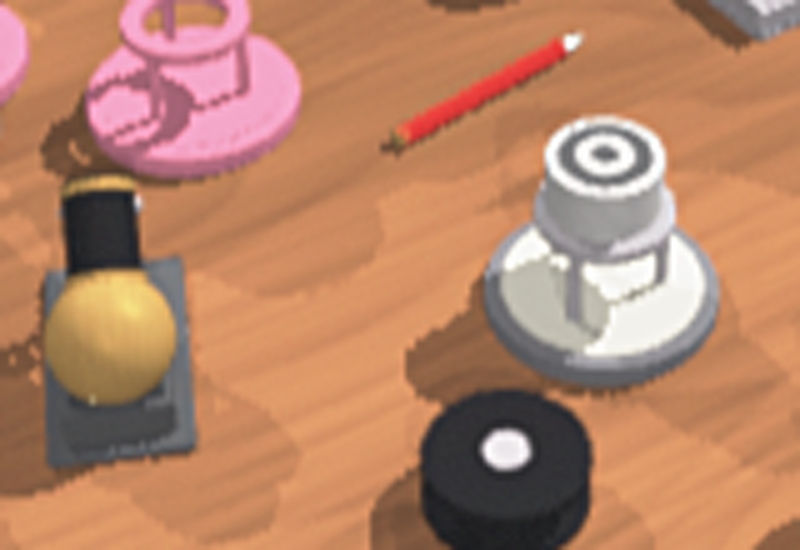

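View pics/s_a.png

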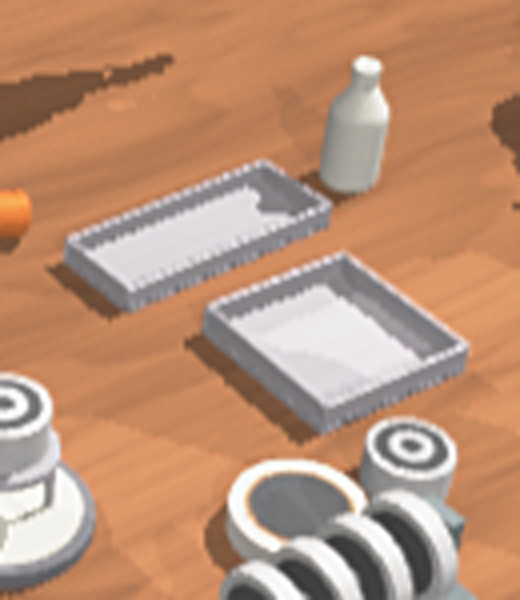

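```bash
python3 - <<'E'
from h import *
np.set_printoptions(precision=4,suppress=True)
t=Cam('top'); s=Cam('scene')
B=lambda x,y:((x+.5)/5+235-.5,(y+.5)/5+115-.5)
A=lambda x,y:((x+.5)/5+105-.5,(y+.5)/5+85-.5)
S=lambda x,y:((x+.5)/5+150-.5,(y+.5)/5+180-.5)
print('core',t.plane(*B(178,137),.11),s.plane(*S(604,153),.11),tri(t,B(178,137),s,S(604,153)))
print('pad',t.plane(*B(173.5,167.5),.013), 'scene pad', s.plane(*S(601.5,300),.008))
# scene pad via top ellipse mid
print('ball',t.plane(*B(625,290),.055),s.plane(*S(110,338),.055),tri(t,B(625,290),s,S(110,338)))
# HSV fits
for n,c,box in(('top',t,(330,150,385,215)),('scene',s,(150,210,200,270))):
    h=cv2.cvtColor(c.img,cv2.COLOR_BGR2HSV); x0,y0,x1,y1=box
    print(n)
print('lens',tri(t,B(598,388),s,S(100,190)))
for p in ((575,217),(475,435),(592,488)): print('rest',t.plane(*B(*p),.008))
for p in ((47,467),(195,450),(47,280),(183,258)): print('rest s',s.plane(*S(*p),.004))
print('pencil',t.plane(*B(222,465),.006),t.plane(*A(602,648),.006),t.plane(*A(750,630),.006))
print('pencil s',s.plane(*S(385,148),.006),s.plane(*S(575,40),.006))
for p in((157,199),(401,213),(384,455),(137,440)): print('sq',t.plane(*A(*p),.028))
for p in((58,539),(438,542),(436,689),(51,684)): print('lg',t.plane(*A(*p),.025))
print('bottle',t.plane(88,207,.06))
E
```

```text
core [ 0.6302 -0.0436  0.11  ] [ 0.6282 -0.0417  0.11  ] (array([ 0.63  , -0.0433,  0.112 ]), np.float64(0.0005558100935098491))
pad [ 0.6316 -0.0445  0.013 ] scene pad [ 0.6375 -0.0463  0.008 ]
ball [ 0.5576 -0.3129  0.055 ] [ 0.5589 -0.3121  0.055 ] (array([ 0.558 , -0.3124,  0.0545]), np.float64(0.0013205497956258756))
top
scene
lens (array([ 0.4953, -0.2851,  0.1001]), np.float64(0.0028075675853631585))
rest [ 0.6088 -0.2937  0.008 ]
rest [ 0.472  -0.2337  0.008 ]
rest [ 0.4415 -0.3058  0.008 ]
rest s [ 0.5792 -0.3637  0.004 ]
rest s [ 0.6109 -0.2924  0.004 ]
rest s [ 0.4462 -0.306   0.004 ]
rest s [ 0.472  -0.2312  0.004 ]
pencil [ 0.4494 -0.0792  0.006 ] [0.4245 0.0855 0.006 ] [ 0.4381 -0.0047  0.006 ]
pencil s [ 0.4515 -0.0816  0.006 ] [0.4235 0.0807 0.006 ]
sq [0.69   0.3645 0.028 ]
sq [0.6857 0.2154 0.028 ]
sq [0.5368 0.2195 0.028 ]
sq [0.5417 0.369  0.028 ]
lg [0.4805 0.4144 0.025 ]
lg [0.4852 0.1852 0.025 ]
lg [0.3966 0.1829 0.025 ]
lg [0.3932 0.4138 0.025 ]
bottle [0.4329 0.4821 0.06  ]
```

Call:
carry_out([
  [[0,0,0],[0,0,-0.83],85],
  [[0,0,0],[0,0,-0.83],85],
  [[-0.97,0.66,0],[0,0,0],85],
  [[-0.97,0.66,0],[0,0,0],85],
  [[-0.97,0.66,0],[0,0,0],85],
  [[-0.97,0.66,0],[0,0,0],85],
  [[-0.97,0.66,0],[0,0,0],85],
  [[-0.97,0.66,0],[0,0,0],85],
  [[-0.97,0.66,0],[0,0,0],85],
  [[-0.97,0.66,0],[0,0,0],85],
])

```text
t: 1.35
tcp_pos: [0.3671, 0.3448, 0.2316]
tool_rot: [3.141, -0.001, 1.571]
force: [1.2, -0.2, 0.7]
grip_width: 0.994
```

Call:
carry_out([
  [[-0.97,0.66,0],[0,0,0],85],
  [[-0.97,0.66,0],[0,0,0],85],
  [[-0.97,0.66,0],[0,0,0],85],
  [[-0.97,0.66,0],[0,0,0],85],
  [[-0.97,0.66,0],[0,0,0],85],
  [[-0.97,0.66,0],[0,0,0],85],
  [[-0.97,0.66,0],[0,0,0],85],
  [[-0.97,0.66,0],[0,0,0],85],
  [[-0.97,0.66,0],[0,0,0],85],
  [[-0.97,0.63,0],[0,0,0],85],
  [[0,0,0],[0,0,0],85],
])

```text
t: 2.45
tcp_pos: [0.6308, -0.048, 0.2313]
tool_rot: [3.141, 0.003, 1.564]
force: [0.0, 0.2, 0.2]
grip_width: 0.991
```

```bash
python3 - <<'E'
from h import *
s=sensors.observe();print(s['tcp_pos'],s['tool_rot'],s['qpos'])
w=Cam('wrist');print(w.e,w.A); cv2.imwrite('pics/w1.png',w.img)
for p in ([.6297,-.043,.11],[.6316,-.0445,.016]):print(w.proj(p))
E
```

```text
[ 0.63076798 -0.04803564  0.23126771] [3.14065404e+00 3.03427898e-03 1.56408852e+00] [-0.38412853  0.38221262  0.46704411  1.72712434 -0.18855763  1.07627342
  1.70771261]
[ 0.56502321 -0.04796972  0.37474991] [[ 0.00527289 -0.96423685 -0.26498961]
 [ 0.99998077  0.0042195   0.00454433]
 [-0.00326369 -0.26500847  0.96424056]]
[265.74854255 181.13552371]
[262.85423941 162.91425336]
```

View pics/w1.png

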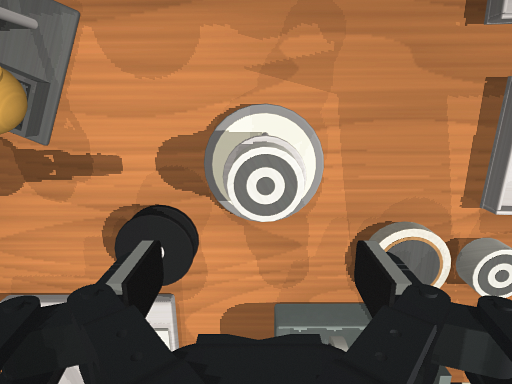

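```bash
python3 - <<'E'
from h import *
w=Cam('wrist');g=cv2.cvtColor(w.img,cv2.COLOR_BGR2GRAY);hsv=cv2.cvtColor(w.img,cv2.COLOR_BGR2HSV)
crop(w.img,190,90,340,235,5,'pics/w1c.png')
c=blobs((hsv[...,1]<70)[95:230,195:330],500)[0]; (u,v),r=cv2.minEnclosingCircle(c); e=cv2.fitEllipse(c);print(u+195,v+95,r,e)
print(w.plane(u+195,v+95,.013), w.plane(265.5,186,.11))
E
```

```text
260.46610260009766 163.5 59.787513732910156 ((65.3792495727539, 68.70001983642578), (116.93843841552734, 118.60150146484375), 85.54446411132812)
[ 0.63142971 -0.04377047  0.013     ] [ 0.63261956 -0.03994522  0.11      ]
```

View pics/w1c.png

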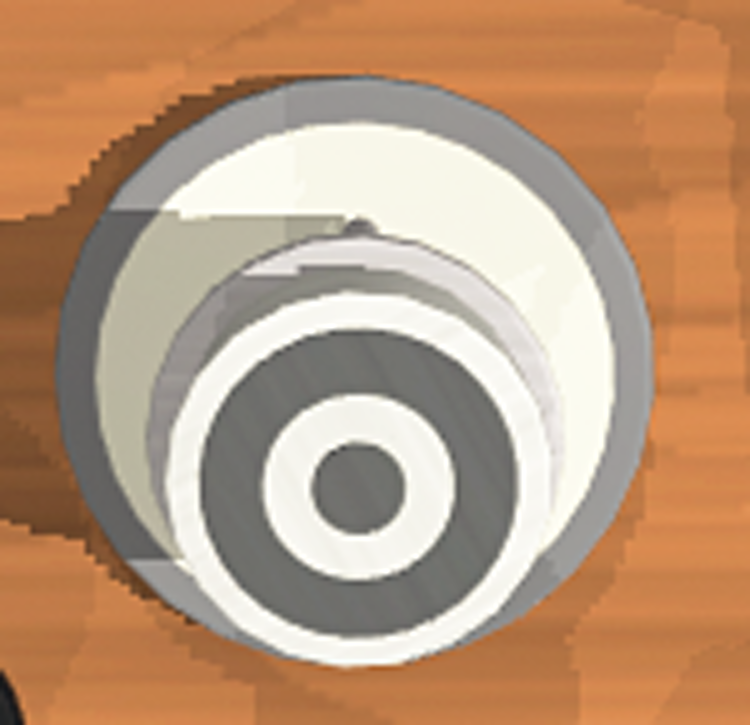

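Call:
carry_out([
  [[0,0,0.9],[0,0,0],85],
  [[0,0,0.9],[0,0,0],85],
  [[0,0,0.9],[0,0,0],85],
  [[0,0,0.5],[0,0,0],85],
  [[0,0,0.25],[0,0,0],85],
  [[0,0,0],[0,0,0],85],
  [[0,0,0],[0,0,0],85],
])

```text
t: 3.25
tcp_pos: [0.6295, -0.041, 0.0944]
tool_rot: [3.14, -0.0, 1.571]
force: [-0.2, 1.1, 0.5]
grip_width: 0.989
```

Call:
carry_out([
  [[-0.04,0.03,0.2],[0,0,0],85],
  [[0,0,0.15],[0,0,0],85],
  [[0,0,0],[0,0,0],60],
  [[0,0,0],[0,0,0],55],
  [[0,0,0],[0,0,0],50],
  [[0,0,0],[0,0,0],50],
  [[0,0,0],[0,0,0],50],
  [[0,0,0],[0,0,0],50],
], newtons=40)

```text
t: 4.05
tcp_pos: [0.6303, -0.0432, 0.0794]
tool_rot: [3.142, 0.0, 1.571]
force: [-0.7, -0.2, 0.3]
grip_width: 0.762
```

Call:
carry_out([
  [[0,0,-0.5],[0,0,0],50],
  [[0,0,-0.8],[0,0,0],50],
  [[0.5,0,-0.6],[0,0,0],50],
  [[0.9,-0.05,0],[0,0,0],50],
  [[0.9,-0.05,0],[0,0,0],50],
  [[0.9,-0.05,0],[0,0,0],50],
  [[0.9,-0.05,0],[0,0,0],50],
  [[0.9,-0.05,0],[0,0,0],50],
  [[0.9,-0.05,0],[0,0,0],50],
  [[0.9,-0.05,0],[0,0,0],50],
  [[0.9,-0.05,0],[0,0,0],50],
  [[0.68,0,0],[0,0,0],50],
])

```text
t: 5.25
tcp_pos: [0.6134, 0.2949, 0.1551]
tool_rot: [-3.141, -0.001, 1.573]
force: [0.2, -0.3, -1.5]
grip_width: 0.757
```

Call:
carry_out([
  [[0,0,0],[0,0,0],50],
  [[0,0,0],[0,0,0],50],
])

```text
t: 5.45
tcp_pos: [0.6139, 0.2925, 0.1549]
tool_rot: [-3.141, 0.001, 1.572]
force: [0.5, -0.3, -0.5]
grip_width: 0.759
```

```bash
python3 - <<'E'
from h import *
w=Cam('scene'); crop(w.img,200,100,420,265,3.5,'pics/s2.png')
w=Cam('top'); crop(w.img,105,85,305,235,4,'pics/t2.png')
print(sensors.observe()['tcp_pos'])
E
```

```text
[0.61444111 0.29081617 0.1552679 ]
```

View pics/s2.png

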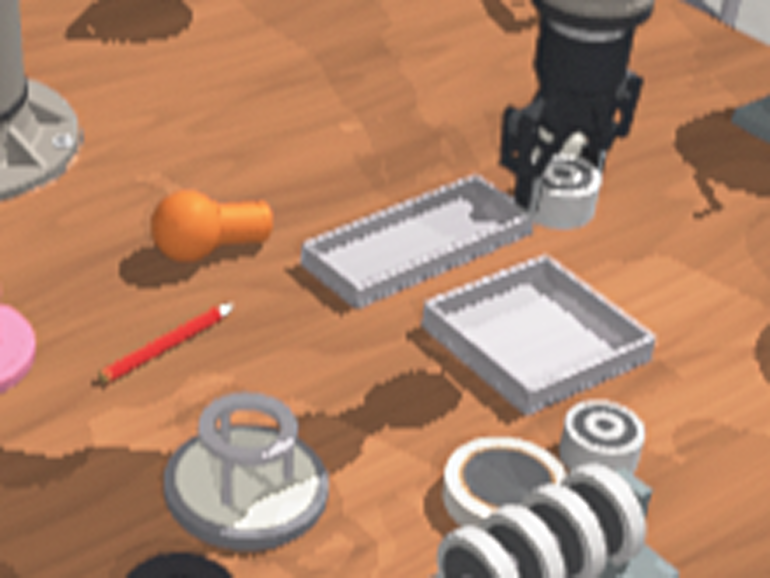

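View pics/t2.png

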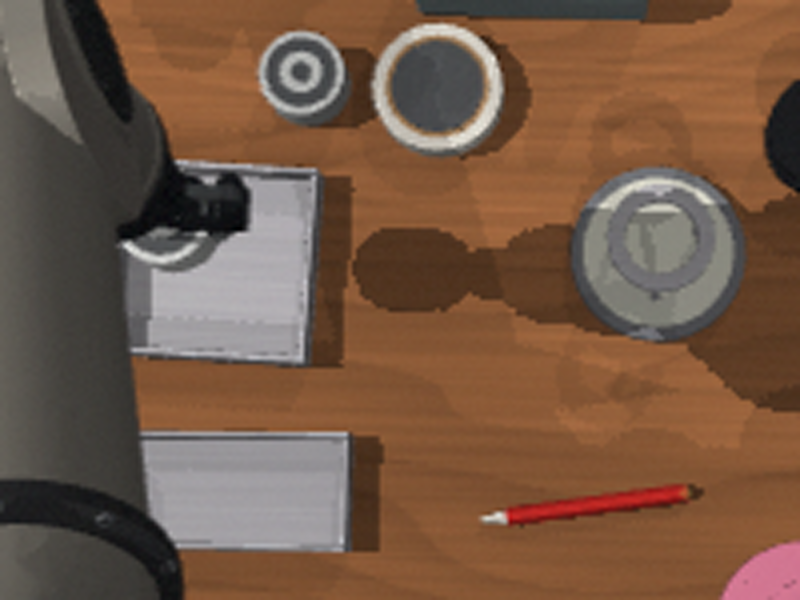

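The scene crop shows the core held over the square tray and the ring empty, with its centre at about (248,428) in the crop. Next I'll lower the core.

Call:
carry_out([
  [[0,0,0.9],[0,0,0],50],
  [[0,0,0.9],[0,0,0],50],
  [[0,0,0.9],[0,0,0],50],
  [[0,0,0.5],[0,0,0],50],
  [[0,0,0.25],[0,0,0],50],
  [[0,0,0.1],[0,0,0],50],
  [[0,0,0],[0,0,0],50],
])

```text
t: 6.25
tcp_pos: [0.6148, 0.2917, 0.0139]
tool_rot: [3.141, -0.0, 1.57]
force: [0.5, -0.0, -1.0]
grip_width: 0.761
```

Call:
carry_out([
  [[0,0,0.06],[0,0,0],50],
  [[0,0,0],[0,0,0],70],
  [[0,0,0],[0,0,0],78],
  [[0,0,0],[0,0,0],80],
  [[0,0,0],[0,0,0],80],
  [[0,0,-0.5],[0,0,0],80],
  [[0,0,-0.9],[0,0,0],80],
  [[0,0,-0.9],[0,0,0],80],
  [[0,0,-0.9],[0,0,0],80],
])

```text
t: 7.15
tcp_pos: [0.6141, 0.292, 0.1403]
tool_rot: [-3.141, 0.0, 1.571]
force: [-0.0, -0.1, 0.3]
grip_width: 0.937
```

Call:
carry_out([
  [[0,0,0],[0,0,0.92],60],
  [[0,0,0],[0,0,0.92],50],
  [[0,0,0],[0,0,0.92],40],
  [[0,0,0],[0,0,0.92],40],
  [[0,0,0],[0,0,0.92],40],
  [[0,0,0],[0,0,0.92],40],
  [[0,0,0],[0,0,0.92],40],
  [[0,0,0],[0,0,0.92],40],
  [[0,0,0],[0,0,0.92],40],
  [[0,0,0],[0,0,0.92],40],
  [[0,0,0],[0,0,0.92],40],
  [[0,0,0],[0,0,0],40],
])

```text
t: 8.35
tcp_pos: [0.6141, 0.2923, 0.1388]
tool_rot: [3.141, 0.0, 0.156]
force: [0.4, -0.7, -1.1]
grip_width: 0.467
```

```bash
cat >> h.py <<'E'
def delta(target, s=None):
    s=s or sensors.observe(); return rot(s['tool_rot']).T@(np.array(target)-s['tcp_pos'])/.04
E
python3 - <<'E'
from h import *
print(sensors.observe()['tool_rot'],sensors.observe()['tcp_pos'],delta([.437,.002,.14]))
t=Cam('top'); crop(t.img,105,85,305,235,4,'pics/t3.png')
hsv=cv2.cvtColor(t.img,cv2.COLOR_BGR2HSV); m=((hsv[...,0]<6)|(hsv[...,0]>174))&(hsv[...,1]>180)&(hsv[...,2]>120)
for c in blobs(m,60): print(cv2.minAreaRect(c), t.plane(*cv2.minAreaRect(c)[0],.009))
E
```

```text
[3.14111915e+00 1.04843096e-04 1.55639651e-01] [0.61411933 0.29226292 0.13879966] [-5.4993197   6.48248223 -0.02636251]
((253.52000427246094, 210.63998413085938), (4.808326244354248, 43.84062194824219), 81.8698959350586) [ 0.43774497 -0.00139413  0.009     ]
```

View pics/t3.png

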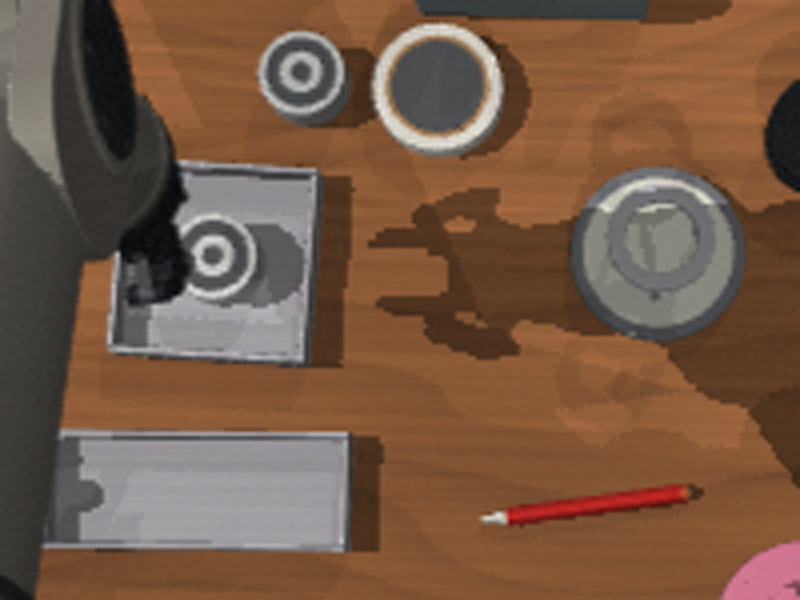

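The core sits in the middle of the square tray, at (213,257) in the crop. On to the pencil.

Call:
carry_out([
  [[-0.61,0.72,0],[0,0,0],40],
  [[-0.61,0.72,0],[0,0,0],40],
  [[-0.61,0.72,0],[0,0,0],40],
  [[-0.61,0.72,0],[0,0,0],40],
  [[-0.61,0.72,0],[0,0,0],40],
  [[-0.61,0.72,0],[0,0,0],40],
  [[-0.61,0.72,0],[0,0,0],40],
  [[-0.61,0.72,0.3],[0,0,0],40],
  [[-0.61,0.75,0.6],[0,0,0],40],
  [[0,0,0.6],[0,0,0],40],
  [[0,0,0],[0,0,0],40],
  [[0,0,0],[0,0,0],40],
])

```text
t: 9.6
tcp_pos: [0.4387, 0.0003, 0.0794]
tool_rot: [3.141, 0.0, 0.16]
force: [1.0, -0.0, 0.6]
grip_width: 0.468
```

```bash
python3 - <<'E'
from h import *
w=Cam('wrist');cv2.imwrite('pics/w4.png',w.img)
hsv=cv2.cvtColor(w.img,cv2.COLOR_BGR2HSV); m=((hsv[...,0]<6)|(hsv[...,0]>174))&(hsv[...,1]>180)&(hsv[...,2]>120)
for c in blobs(m,200): 
  print(cv2.minAreaRect(c)); b=cv2.boxPoints(cv2.minAreaRect(c)); print([w.plane(*p,.009) for p in b])
print(delta([.4375,0,.012]))
E
```

```text
((258.0, 198.5), (195.0, 20.0), 90.0)
[array([0.42267245, 0.06485018, 0.009     ]), array([0.435243  , 0.06689313, 0.009     ]), array([ 0.45904543, -0.07261855,  0.009     ]), array([ 0.44418375, -0.07505182,  0.009     ])]
[-0.04511369  0.00962605  1.69405826]
```

View pics/w4.png

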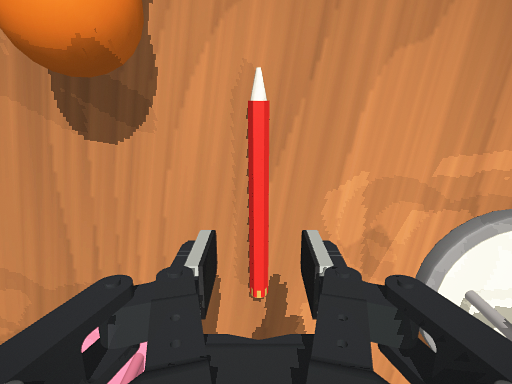

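Call:
carry_out([
  [[0,0,0.9],[0,0,0],40],
  [[0,0,0.6],[0,0,0],40],
  [[0,0,0.3],[0,0,0],35],
  [[0,0,0],[0,0,0],30],
  [[0,0,0],[0,0,0],20],
  [[0,0,0],[0,0,0],8],
  [[0,0,0],[0,0,0],8],
  [[0,0,0],[0,0,0],8],
  [[0,0,0],[0,0,0],8],
  [[0,0,0],[0,0,0],8],
], newtons=30)

```text
t: 10.65
tcp_pos: [0.4392, 0.0008, 0.0078]
tool_rot: [-3.141, -0.002, 0.158]
force: [0.1, 0.9, 11.4]
grip_width: 0.107
```

Call:
carry_out([
  [[0,0,-0.3],[0,0,0],8],
  [[0,0,-0.7],[0,0,0],8],
  [[0,0,-0.6],[0,0,0],8],
  [[0,0,0],[0,0,0],8],
  [[0,0,0],[0,0,0],8],
])

```text
t: 11.15
tcp_pos: [0.4386, 0.0011, 0.0714]
tool_rot: [-3.141, -0.002, 0.159]
force: [-0.4, 0.5, 0.0]
grip_width: 0.11
```

```bash
python3 - <<'E'
from h import *
w=Cam('wrist');cv2.imwrite('pics/w5.png',w.img)
w=Cam('scene'); crop(w.img,200,130,330,230,6,'pics/s5.png')
print(sensors.observe()['force'],sensors.observe()['grip_width'])
E
```

```text
[-0.29045058  0.06129254 -1.0849748 ] 0.10428897012145157
```

View pics/w5.png

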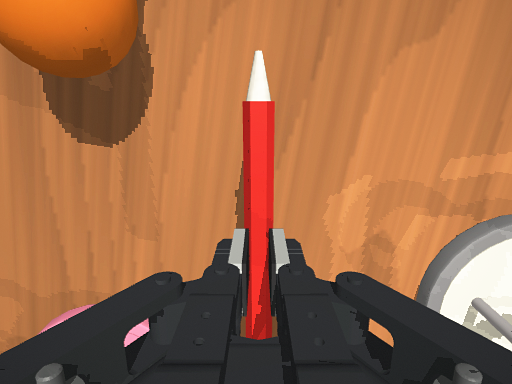

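View pics/s5.png

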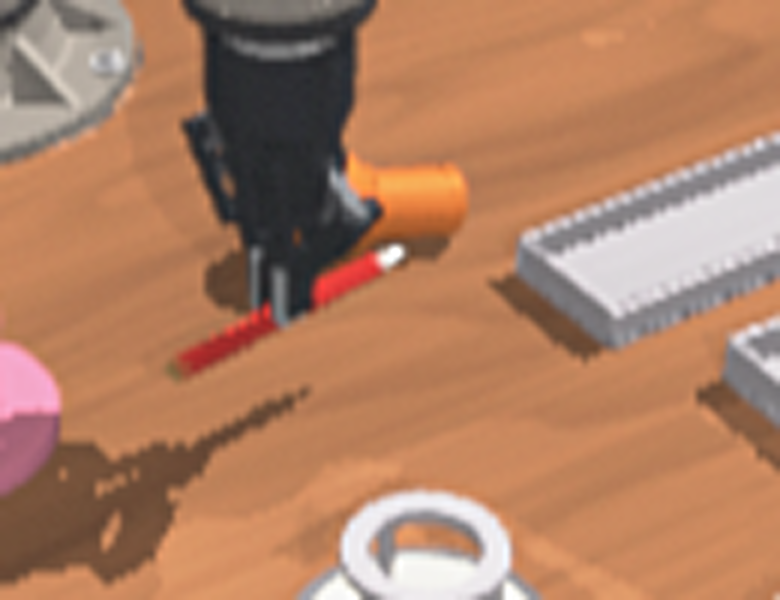

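The pencil is held level: in the crop its tip is at (178,370) and its tail at (400,252). Carrying it to the long tray.

Call:
carry_out([
  [[0.13,-0.82,-0.3],[0,0,0],8],
  [[0.13,-0.82,0],[0,0,0],8],
  [[0.13,-0.82,0],[0,0,0],8],
  [[0.13,-0.82,0],[0,0,0],8],
  [[0.13,-0.82,0],[0,0,0],8],
  [[0.13,-0.82,0],[0,0,0],8],
  [[0.13,-0.82,0],[0,0,0],8],
  [[0.13,-0.82,0],[0,0,0],8],
  [[0.13,-0.82,0],[0,0,0],8],
  [[0,0,0],[0,0,0.5],8],
  [[0,0,0],[0,0,0.5],8],
  [[0,0,0],[0,0,0],8],
])

```text
t: 12.45
tcp_pos: [0.4377, 0.299, 0.0819]
tool_rot: [3.14, 0.001, 0.017]
force: [0.2, -0.0, -0.4]
grip_width: 0.104
```

```bash
python3 - <<'E'
from h import *
w=Cam('wrist');cv2.imwrite('pics/w6.png',w.img)
print(delta([.439,.299,.013]))
E
```

```text
[ 0.03025482 -0.00531434  1.72735843]
```

View pics/w6.png

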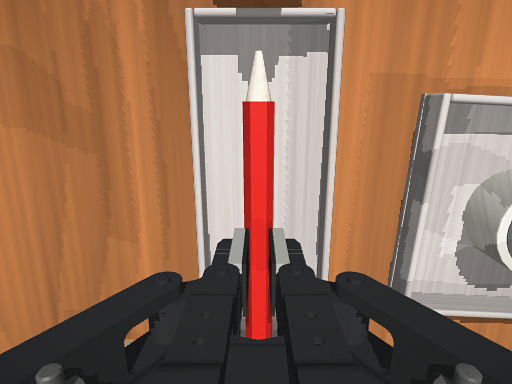

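Call:
carry_out([
  [[0,0,0.8],[0,0,0],8],
  [[0,0,0.6],[0,0,0],8],
  [[0,0,0.2],[0,0,0],8],
  [[0,0,0.08],[0,0,0],8],
  [[0,0,0],[0,0,0],8],
  [[0,0,0],[0,0,0],15],
  [[0,0,0],[0,0,0],25],
  [[0,0,0],[0,0,0],30],
  [[0,0,-0.4],[0,0,0],30],
  [[0,0,-0.9],[0,0,0],30],
  [[0,0,-0.9],[0,0,0],30],
  [[0,0,-0.9],[0,0,0],30],
])

```text
t: 13.7
tcp_pos: [0.438, 0.299, 0.1412]
tool_rot: [3.141, 0.0, 0.018]
force: [0.0, 0.9, 0.4]
grip_width: 0.354
```

```bash
python3 - <<'E'
from h import *
w=Cam('wrist');cv2.imwrite('pics/w7.png',w.img)
w=Cam('scene'); crop(w.img,260,110,400,220,5,'pics/s7.png')
s=sensors.observe(); print(s['tcp_pos'],s['qpos'])
E
```

```text
[0.43984358 0.3004638  0.14369975] [-1.42918809  0.41723001  0.8935805   2.04921163 -0.43118804  0.86335746
 -0.27313569]
```

View pics/w7.png

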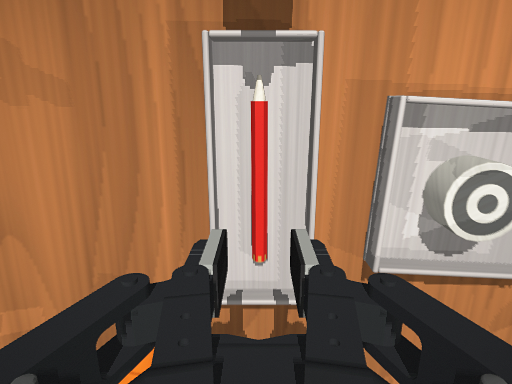

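View pics/s7.png

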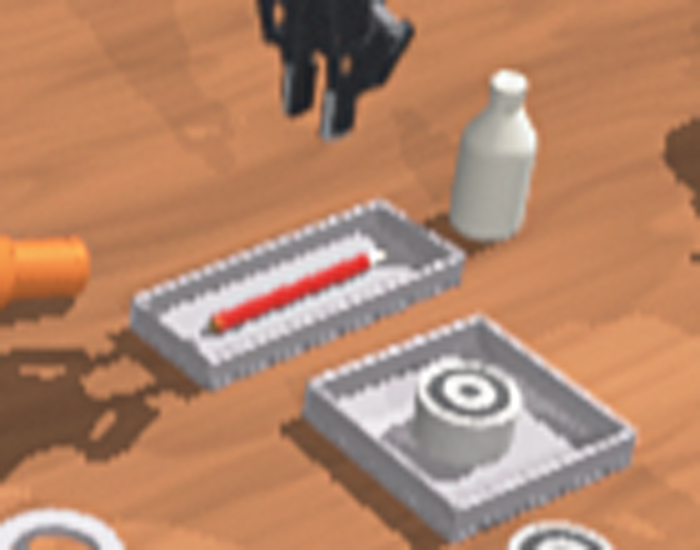

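Both are placed: in the wrist view the pencil lies flat in the long tray (259,80 to 259,262), and the core is in the square tray at (487,204). Now I'll measure the ring and the loupe precisely.

```bash
python3 - <<'E'
from h import *
t=Cam('top');s=Cam('scene')
crop(t.img,240,118,300,178,12,'pics/t8.png'); crop(s.img,240,190,300,260,8,'pics/s8.png')
crop(t.img,325,150,385,220,8,'pics/t8b.png'); crop(s.img,150,205,200,280,8,'pics/s8b.png')
for z in(.065,.075):print(t.proj([.631,-.044,z]),s.proj([.631,-.044,z]))
E
```

```text
[269.74969746 144.90278467] [269.82636489 223.25620091]
[269.87561239 144.21911925] [269.92929364 220.58897225]
```

View pics/t8.png

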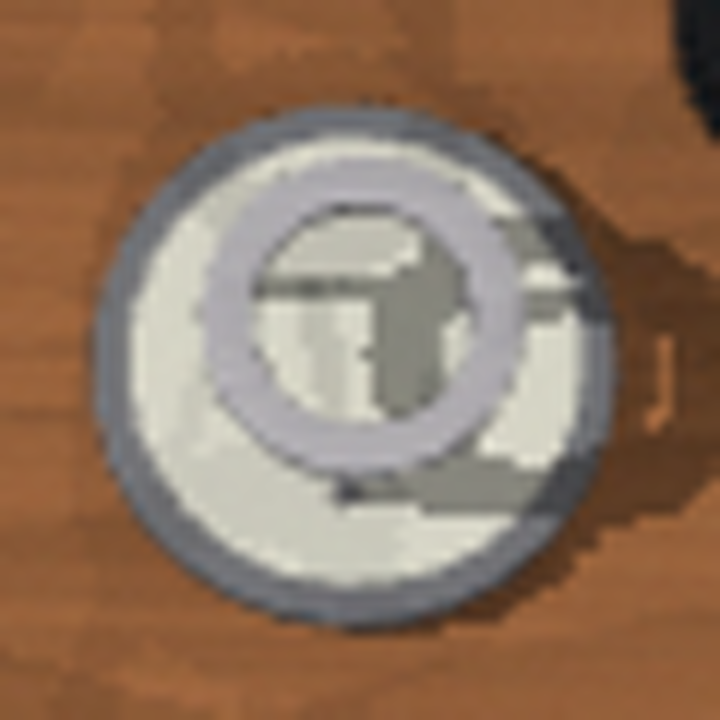

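View pics/s8.png

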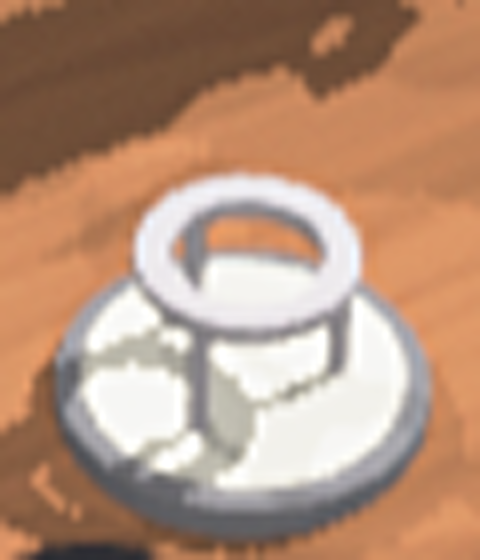

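View pics/t8b.png

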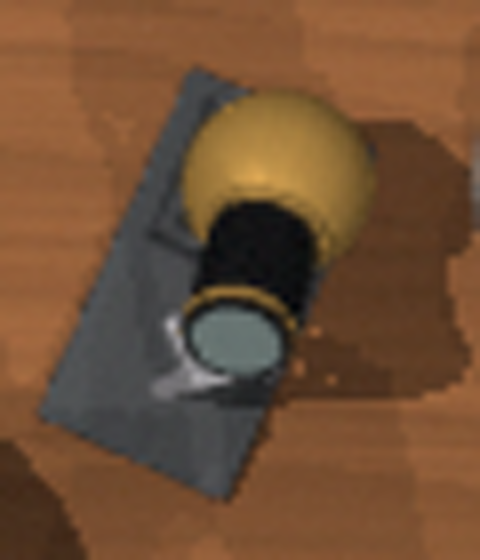

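View pics/s8b.png

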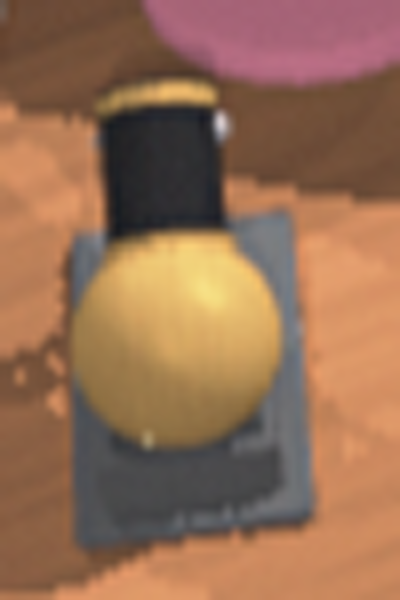

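Call:
carry_out([
  [[0,0,-0.5],[0,0,-0.91],50],
  [[0,0,-0.5],[0,0,-0.91],60],
  [[0,0,-0.5],[0,0,-0.91],70],
  [[0,0,-0.5],[0,0,-0.91],80],
  [[0,0,0],[0,0,-0.91],85],
  [[0,0,0],[0,0,-0.91],85],
  [[0,0,0],[0,0,-0.91],85],
  [[0,0,0],[0,0,-0.91],85],
  [[0,0,0],[0,0,-0.91],85],
  [[0,0,0],[0,0,0],85],
  [[0,0,0],[0,0,0],85],
])

```text
t: 15.0
tcp_pos: [0.4379, 0.299, 0.2191]
tool_rot: [-3.141, 0.001, 1.157]
force: [-0.5, 0.9, -0.2]
grip_width: 0.995
```

```bash
python3 - <<'E'
from h import *
s=sensors.observe();print(s['tcp_pos'],s['tool_rot'],s['qpos'],delta([.47,-.275,.225]))
E
```

```text
[0.43793014 0.2989923  0.21910662] [-3.14117327e+00  1.01352502e-03  1.15745827e+00] [-1.32606624  0.24056155  0.71359575  1.97301053 -0.18691073  0.9943638
  0.63344593] [-12.81944688   6.49803631  -0.13706698]
```

Call:
carry_out([
  [[-0.92,0.464,0],[0,0,0],85],
  [[-0.92,0.464,0],[0,0,0],85],
  [[-0.92,0.464,0],[0,0,0],85],
  [[-0.92,0.464,0],[0,0,0],85],
  [[-0.92,0.464,0],[0,0,0],85],
  [[-0.92,0.464,0],[0,0,0],85],
  [[-0.92,0.464,0],[0,0,0],85],
  [[-0.92,0.464,0],[0,0,0],85],
  [[-0.92,0.464,0],[0,0,0],85],
  [[-0.92,0.464,0],[0,0,0],85],
  [[-0.92,0.464,0],[0,0,0],85],
  [[-0.92,0.464,0],[0,0,0],85],
])

```text
t: 16.2
tcp_pos: [0.4667, -0.1958, 0.2195]
tool_rot: [-3.142, -0.0, 1.159]
force: [0.2, 1.6, -0.5]
grip_width: 0.991
```

Call:
carry_out([
  [[-0.92,0.464,0],[0,0,0],85],
  [[-0.86,0.464,0],[0,0,0],85],
  [[0,0,0],[-0.78,0,0],85],
  [[0,0,0],[-0.78,0,0],85],
  [[0,0,0],[-0.78,0,0],85],
  [[0,0,0],[-0.78,0,0],85],
  [[0,0,0],[0,0,0],85],
  [[0,0,0],[0,0,0],85],
])

```text
t: 17.0
tcp_pos: [0.4727, -0.2735, 0.2199]
tool_rot: [2.707, -0.003, 1.161]
force: [0.4, 0.3, -0.2]
grip_width: 0.995
```

```bash
python3 - <<'E'
from h import *
s=sensors.observe();print(s['tcp_pos'],s['tool_rot'],s['qpos'],rot(s['tool_rot']),delta([.5227,-.2977,.0687]))
w=Cam('wrist');cv2.imwrite('pics/w9.png',w.img)
print(w.proj([.5578,-.313,.055]),w.proj([.5142,-.294,.0883]))
E
```

```text
[ 0.47271809 -0.27348606  0.21989571] [ 2.70727066 -0.00324605  1.16106994] [-0.68039434 -0.03641339  1.10750334  2.2640807   0.0437282   0.45988522
  1.55947374] [[ 0.39835628  0.83152603  0.38713917]
 [ 0.91722502 -0.36262588 -0.16492645]
 [ 0.00324604  0.42079322 -0.90715077]] [-0.06974524 -0.33200679  4.01251958]
[255.72822877 181.24234156] [255.43741704 162.60364222]
```

View pics/w9.png

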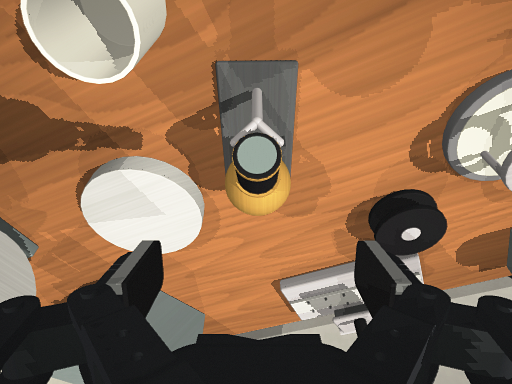

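Call:
carry_out([
  [[-0.045,-0.33,0],[0,0,0],85],
  [[0,0,0.8],[0,0,0],85],
  [[0,0,0.8],[0,0,0],85],
  [[0,0,0.7],[0,0,0],85],
  [[0,0,0.4],[0,0,0],85],
  [[0,0,0],[0,0,0],85],
  [[0,0,0],[0,0,0],85],
])

```text
t: 17.75
tcp_pos: [0.4852, -0.2744, 0.1538]
tool_rot: [2.721, -0.01, 1.17]
force: [-0.2, -0.4, 0.1]
grip_width: 0.995
```

```bash
python3 - <<'E'
from h import *
s=sensors.observe();print(s['tcp_pos'],s['tool_rot'],s['force'],delta([.5227,-.2977,.0687]))
w=Cam('wrist');cv2.imwrite('pics/w10.png',w.img)
w=Cam('scene');crop(w.img,110,150,240,280,5,'pics/s10.png')
E
```

```text
[ 0.48523377 -0.27439325  0.1537826 ] [ 2.7211301  -0.01036898  1.17024266] [-0.21528808 -0.44583088  0.09896313] [-0.19336507  0.12734061  2.38487464]
```

View pics/w10.png

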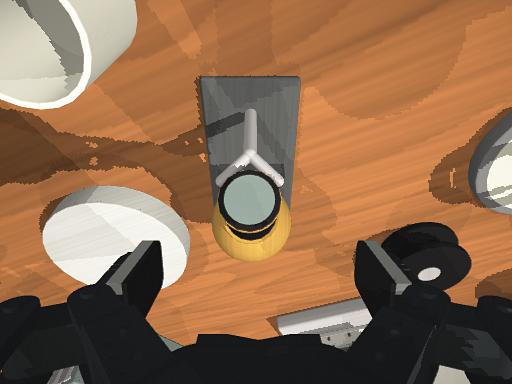

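View pics/s10.png

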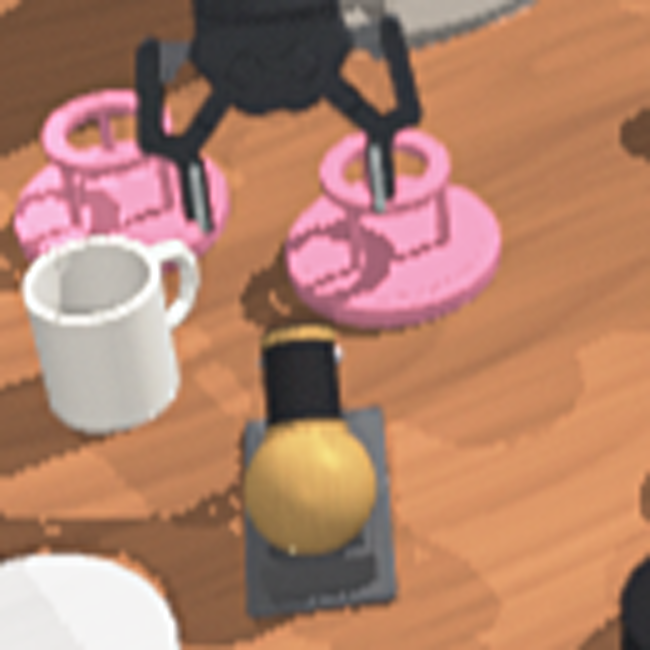

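```bash
cat >> h.py <<'E'
def rdelta(Rt,s=None):
    s=s or sensors.observe(); return np.degrees(R.from_matrix(rot(s['tool_rot']).T@Rt).as_rotvec())/8
E
python3 - <<'E'
from h import *
np.set_printoptions(precision=3,suppress=True)
s=sensors.observe();print(s['qpos'],s['qd'],s['tcp_pos'],rdelta(rot([2.707,0,1.16])))
E
```

```text
[-0.369  0.208  0.879  2.292 -0.614  0.347  2.176] [-0.015 -0.018 -0.001  0.007 -0.005 -0.005  0.009] [ 0.486 -0.274  0.155] [-0.086 -0.112  0.042]
```

Call:
carry_out([
  [[-0.09,0.06,0],[-0.04,-0.05,0.02],85],
  [[-0.09,0.06,0],[-0.04,-0.06,0.02],85],
  [[0,0,0.3],[0,0,0],85],
  [[0,0,0.3],[0,0,0],85],
  [[0,0,0.3],[0,0,0],85],
  [[0,0,0],[0,0,0],85],
])

```text
t: 18.45
tcp_pos: [0.5007, -0.2875, 0.1229]
tool_rot: [2.709, -0.0, 1.161]
force: [-0.0, -0.1, 0.0]
grip_width: 0.993
```

```bash
python3 - <<'E'
from h import *
np.set_printoptions(precision=3,suppress=True)
s=sensors.observe();print(s['qpos'],s['qd'],s['tcp_pos'],delta([.5227,-.2977,.0687]),rdelta(rot([2.707,0,1.16])))
w=Cam('wrist');cv2.imwrite('pics/w11.png',w.img)
E
```

```text
[-0.177  0.289  0.682  2.279 -0.796  0.275  2.339] [-0.038 -0.025  0.064  0.003  0.069  0.023 -0.064] [ 0.501 -0.287  0.123] [-0.015 -0.017  1.485] [-0.011 -0.004  0.007]
```

View pics/w11.png

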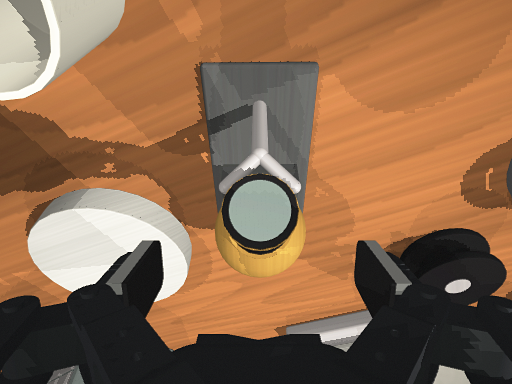

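Call:
carry_out([
  [[0,0,0.3],[0,0,0],85],
  [[0,0,0.3],[0,0,0],85],
  [[0,0,0.3],[0,0,0],85],
  [[0,0,0.3],[0,0,0],85],
  [[0,0,0.2],[0,0,0],85],
  [[0,0,0],[0,0,0],85],
])

```text
t: 19.1
tcp_pos: [0.5222, -0.2971, 0.0728]
tool_rot: [2.708, -0.0, 1.161]
force: [0.4, -1.2, 0.4]
grip_width: 1.0
```

```bash
python3 - <<'E'
from h import *
np.set_printoptions(precision=3,suppress=True)
s=sensors.observe();print(s['qpos'],s['qd'],s['tcp_pos'],delta([.5227,-.2977,.0687]),rdelta(rot([2.707,0,1.16])))
w=Cam('wrist');cv2.imwrite('pics/w12.png',w.img)
w=Cam('scene');crop(w.img,110,150,240,280,5,'pics/s12.png')
E
```

```text
[ 0.092  0.388  0.377  2.247 -0.988  0.169  2.524] [-0.03  -0.018  0.043  0.008  0.015  0.019 -0.017] [ 0.522 -0.297  0.073] [-0.009 -0.026  0.1  ] [-0.006 -0.003  0.006]
```

View pics/w12.png

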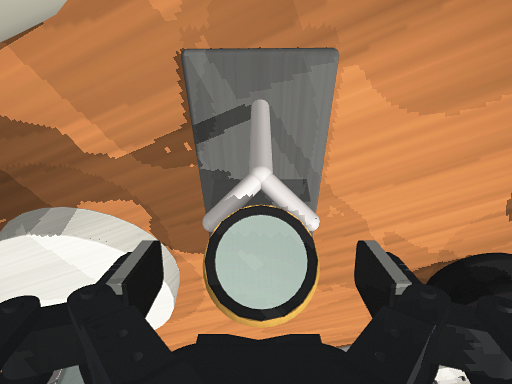

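View pics/s12.png

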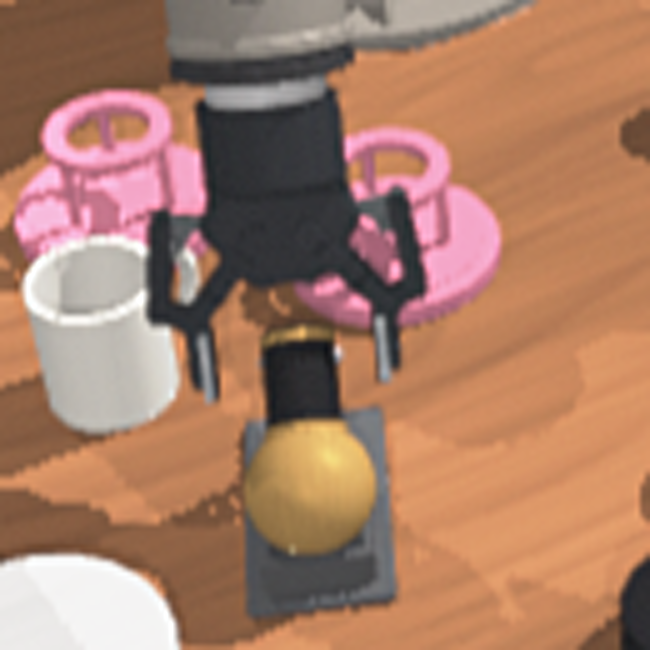

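Call:
carry_out([
  [[0,0,0],[0,0,0],60],
  [[0,0,0],[0,0,0],50],
  [[0,0,0],[0,0,0],40],
  [[0,0,0],[0,0,0],32],
  [[0,0,0],[0,0,0],30],
  [[0,0,0],[0,0,0],30],
  [[0,0,0],[0,0,0],30],
  [[0,0,0],[0,0,0],30],
], newtons=80)

```text
t: 20.0
tcp_pos: [0.5224, -0.2965, 0.0728]
tool_rot: [2.708, -0.001, 1.162]
force: [-1.8, 4.4, 5.8]
grip_width: 0.455
```

```bash
python3 - <<'E'
from h import *
np.set_printoptions(precision=3,suppress=True)
s=sensors.observe();print(s['qpos'],s['tcp_pos'],s['force'],s['grip_width']*85.4)
w=Cam('wrist');cv2.imwrite('pics/w13.png',w.img)
E
```

```text
[ 0.092  0.388  0.376  2.247 -0.99   0.169  2.525] [ 0.522 -0.297  0.073] [-1.801  4.358  5.822] 38.82874561571304
```

View pics/w13.png

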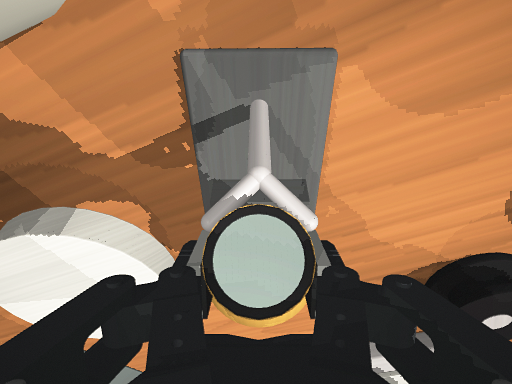

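Call:
carry_out([
  [[0,0.1,-0.22],[0,0,0],30],
  [[0,0.2,-0.43],[0,0,0],30],
  [[0,0.2,-0.43],[0,0,0],30],
  [[0,0.2,-0.43],[0,0,0],30],
  [[0,0.2,-0.43],[0,0,0],30],
  [[0,0.2,-0.43],[0,0,0],30],
  [[0,0.2,-0.43],[0,0,0],30],
  [[0,0.2,-0.43],[0,0,0],30],
  [[0,0,0],[0,0,0],30],
])

```text
t: 20.95
tcp_pos: [0.523, -0.2971, 0.2167]
tool_rot: [2.706, -0.001, 1.161]
force: [0.8, 1.2, -4.5]
grip_width: 0.451
```

```bash
python3 - <<'E'
from h import *
np.set_printoptions(precision=3,suppress=True)
s=sensors.observe();print(s['qpos'],s['tcp_pos'],s['tool_rot'],s['force'],s['grip_width']*85.4)
w=Cam('wrist');cv2.imwrite('pics/w14.png',w.img)
w=Cam('scene');crop(w.img,110,110,240,270,4,'pics/s14.png')
E
```

```text
[-0.511  0.195  1.048  2.162 -0.453  0.482  2.014] [ 0.523 -0.297  0.217] [ 2.706 -0.001  1.161] [ 0.782  1.216 -4.496] 38.48587576840085
```

View pics/s14.png

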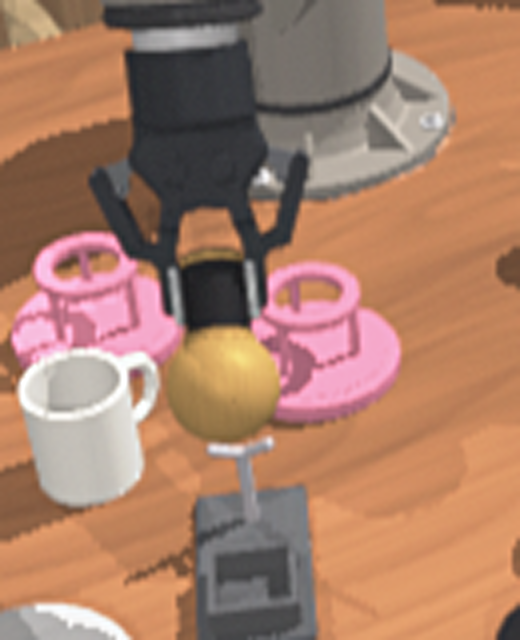

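The loupe is lifted, its ball at (222,383) in the crop and clear of the rest. Now I'll upright it.

Call:
carry_out([
  [[0,0,0],[0.57,0,0],30],
  [[0,0,0],[0.57,0,0],30],
  [[0,0,0],[0.57,0,0],30],
  [[0,0,0],[0.57,0,0],30],
  [[0,0,0],[0.57,0,0],30],
  [[0,0,0],[0.57,0,0],30],
  [[0,0,0],[0.57,0,0],30],
  [[0,0,0],[0.57,0,0],30],
  [[0,0,0],[0.57,0,0],30],
  [[0,0,0],[0.57,0,0],30],
  [[0,0,0],[0.57,0,0],30],
  [[0,0,0],[0.6,0,0],30],
])

```text
t: 22.25
tcp_pos: [0.5221, -0.297, 0.2129]
tool_rot: [-2.611, -0.003, 1.161]
force: [0.7, 0.1, -3.3]
grip_width: 0.451
```

```bash
python3 - <<'E'
from h import *
np.set_printoptions(precision=3,suppress=True)
s=sensors.observe();print(s['qpos'],s['tcp_pos'],s['tool_rot'],s['force'],s['grip_width']*85.4)
w=Cam('wrist');cv2.imwrite('pics/w15.png',w.img)
w=Cam('scene');crop(w.img,110,110,270,270,4,'pics/s15.png')
E
```

```text
[-0.088  0.801  0.867  1.444 -0.408  1.673  1.994] [ 0.522 -0.297  0.213] [-2.611 -0.003  1.161] [ 0.663  0.058 -3.265] 38.49181006793566
```

View pics/s15.png

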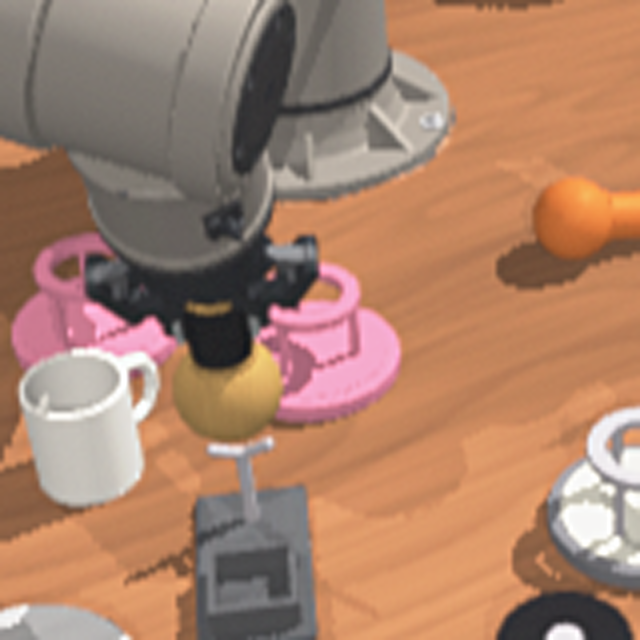

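View pics/w15.png

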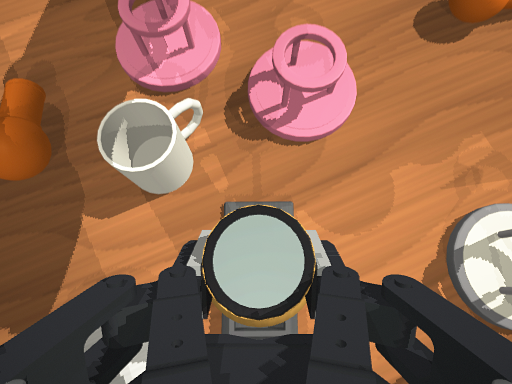

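```bash
cat >> h.py <<'E'
Rg=rot([2.708,-.001,1.162]); Lb=Rg.T@(np.array([.5578,-.313,.055])-[.5223,-.2968,.0728])
xr=np.array([np.cos(-.41),np.sin(-.41),0]); Lax=Rg.T@(np.array([0,0,np.cos(np.radians(55))])-xr*np.sin(np.radians(55)))
def loupe():
    s=sensors.observe();Rn=rot(s['tool_rot']); return s['tcp_pos']+Rn@Lb, Rn@Lax
E
python3 - <<'E'
from h import *
np.set_printoptions(precision=4,suppress=True)
b,a=loupe();print(Lb,Lax,b,a)
c=Cam('scene')
print(c.proj(b),c.proj(b+.085*a),c.proj(b+.085*np.array([0,0,1])))
print(rot(sensors.observe()['tool_rot']).T@(np.array([.632,-.0437,.135])-b)/.04)
E
```

```text
[-0.0008  0.0279  0.0325] [ 0.0016 -0.5024 -0.8647] [ 0.5291 -0.3006  0.1689] [ 0.0046 -0.0026  1.    ]
[166.0539 206.8397] [162.0694 180.2716] [162.0889 180.1616]
[6.9146 0.257  0.8428]
```

Call:
carry_out([
  [[0.4,0.01,0.04],[0,0,0],30],
  [[0.76,0.03,0.09],[0,0,0],30],
  [[0.76,0.03,0.09],[0,0,0],30],
  [[0.76,0.03,0.09],[0,0,0],30],
  [[0.76,0.03,0.09],[0,0,0],30],
  [[0.76,0.03,0.09],[0,0,0],30],
  [[0.76,0.03,0.09],[0,0,0],30],
  [[0.76,0.03,0.09],[0,0,0],30],
  [[0.76,0.03,0.09],[0,0,0],30],
  [[0.44,0.01,0.05],[0,0,0],30],
  [[0,0,0],[0,0,0],30],
  [[0,0,0],[0,0,0],30],
])

```text
t: 23.6
tcp_pos: [0.6256, -0.0404, 0.182]
tool_rot: [-2.617, -0.0, 1.161]
force: [-0.2, -0.9, -2.2]
grip_width: 0.451
```

```bash
python3 - <<'E'
from h import *
np.set_printoptions(precision=4,suppress=True)
b,a=loupe();print(b,a);s=sensors.observe();print(s['qpos'],s['tcp_pos'],s['tool_rot'])
c=Cam('scene'); crop(c.img,220,140,320,260,6,'pics/s16.png'); t=Cam('top'); crop(t.img,200,85,330,205,6,'pics/t16.png')
S=lambda p:(c.proj(p)-[220,140]+.5)*6-.5; T=lambda p:(t.proj(p)-[200,85]+.5)*6-.5
for f in(S,T):print(f(b),f(b+.085*a),f([.632,-.0437,.075]))
E
```

```text
[ 0.6325 -0.0442  0.1398] [-0.001   0.0016  1.    ]
[-0.4021  0.8369  0.808   1.4145 -0.5853  1.6797  1.6474] [ 0.6256 -0.0404  0.182 ] [-2.6168 -0.0005  1.161 ]
[307.8001 380.2701] [313.9102 227.5508] [303.8296 487.0076]
[427.4645 326.241 ] [435.0193 283.5868] [421.1913 355.775 ]
```

View pics/s16.png

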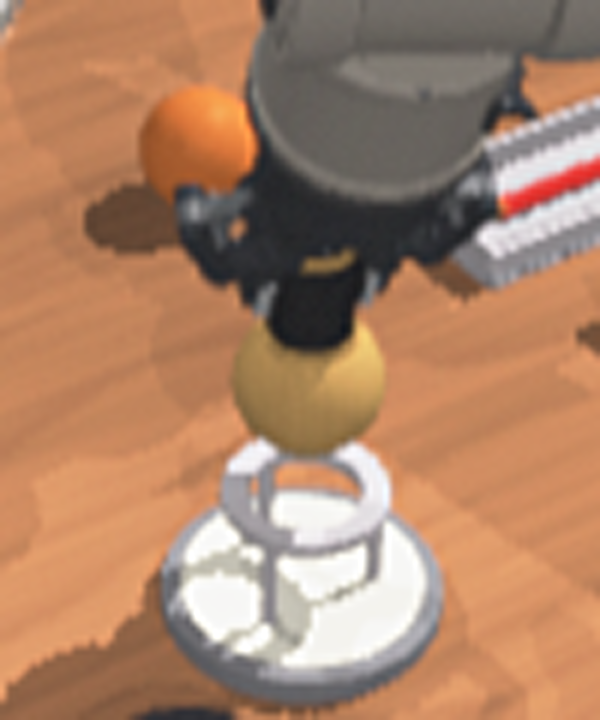

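View pics/t16.png

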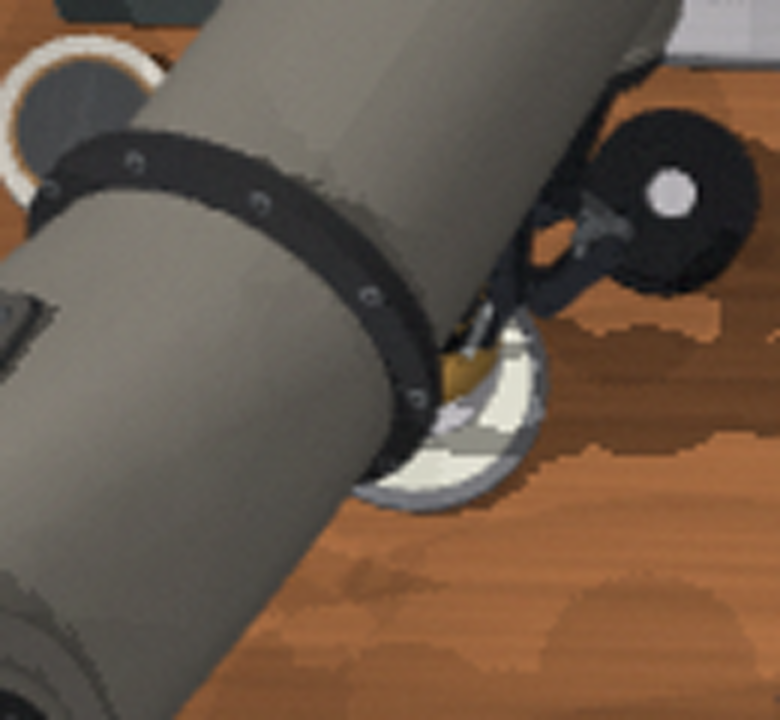

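Call:
carry_out([
  [[0,0.11,0.19],[0,0,0],30],
  [[0,0.11,0.19],[0,0,0],30],
  [[0,0.11,0.19],[0,0,0],30],
  [[0,0.06,0.11],[0,0,0],30],
  [[0,0.04,0.06],[0,0,0],30],
  [[0,0,0],[0,0,0],30],
  [[0,0,0],[0,0,0],30],
])

```text
t: 24.4
tcp_pos: [0.626, -0.0402, 0.1477]
tool_rot: [-2.616, -0.0, 1.161]
force: [0.0, 0.3, -2.1]
grip_width: 0.451
```

```bash
python3 - <<'E'
from h import *
np.set_printoptions(precision=4,suppress=True)
b,a=loupe();print(b,a);s=sensors.observe();print(s['force'],s['moment'],s['tcp_pos'])
c=Cam('scene'); crop(c.img,220,140,320,260,6,'pics/s17.png')
w=Cam('wrist');cv2.imwrite('pics/w17.png',w.img)
S=lambda p:(c.proj(p)-[220,140]+.5)*6-.5
print(S(b),S(b+.085*a),S([.632,-.0437,.075]))
E
```

```text
[ 0.6329 -0.0441  0.1056] [-0.0002  0.0015  1.    ]
[ 0.0169  0.2776 -2.1057] [-0.3476 -0.7642 -0.0056] [ 0.626  -0.0402  0.1477]
[306.2405 438.3886] [312.2433 291.0362] [303.8296 487.0076]
```

View pics/s17.png

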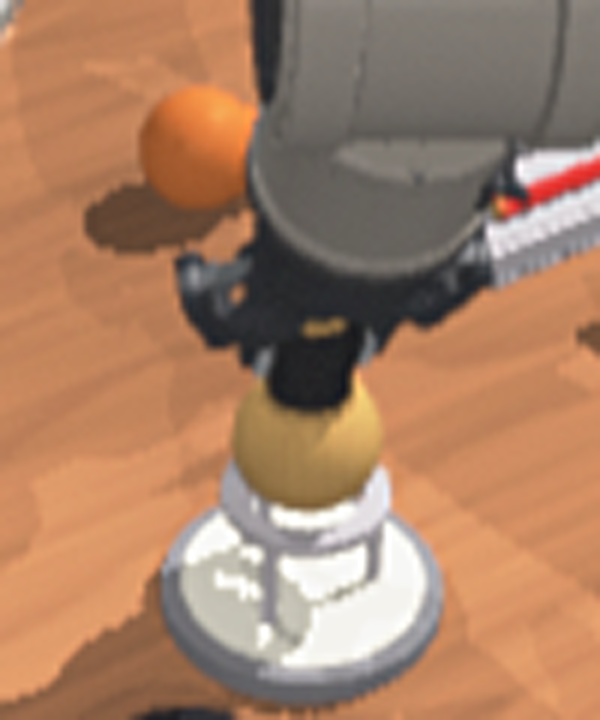

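View pics/w17.png

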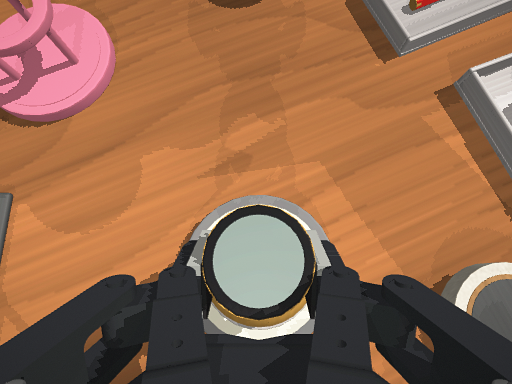

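Call:
carry_out([
  [[0,0.0125,0.0217],[0,0,0],30],
  [[0,0.0125,0.0217],[0,0,0],30],
  [[0,0.0125,0.0217],[0,0,0],30],
  [[0,0.0125,0.0217],[0,0,0],30],
  [[0,0.0125,0.0217],[0,0,0],30],
  [[0,0,0],[0,0,0],30],
])

```text
t: 25.1
tcp_pos: [0.6259, -0.0402, 0.1425]
tool_rot: [-2.616, -0.0, 1.161]
force: [0.9, -0.0, -1.2]
grip_width: 0.448
```

Call:
carry_out([
  [[0,0.0125,0.0217],[0,0,0],30],
  [[0,0.0125,0.0217],[0,0,0],30],
  [[0,0,0],[0,0,0],30],
])

```text
t: 25.4
tcp_pos: [0.6263, -0.0404, 0.1414]
tool_rot: [-2.617, -0.001, 1.161]
force: [2.7, -1.9, 5.7]
grip_width: 0.453
```

Call:
carry_out([
  [[0,0.0217,-0.0125],[0,0,0],30],
  [[0,0.0125,0.0217],[0,0,0],30],
  [[0,0,0],[0,0,0],30],
])

```text
t: 25.7
tcp_pos: [0.6271, -0.0408, 0.1405]
tool_rot: [-2.616, -0.001, 1.161]
force: [-0.3, -1.3, 11.3]
grip_width: 0.45
```

Call:
carry_out([
  [[0,-0.006,-0.011],[0,0,0],36],
  [[0,0,0],[0,0,0],38],
  [[0,0,0],[0,0,0],40],
  [[0,0,0],[0,0,0],42],
  [[0,0,0],[0,0,0],45],
  [[0,0,0],[0,0,0],50],
  [[0,0,0],[0,0,0],60],
  [[0,0,0],[0,0,0],70],
  [[0,0,0],[0,0,0],80],
  [[0,0,0],[0,0,0],84],
], newtons=20)

```text
t: 26.7
tcp_pos: [0.6268, -0.0405, 0.1401]
tool_rot: [-2.616, -0.0, 1.161]
force: [0.3, 0.2, 0.1]
grip_width: 0.981
```

```bash
python3 - <<'E'
from h import *
np.set_printoptions(precision=4,suppress=True)
s=sensors.observe();print(s['force'],s['tcp_pos'],s['grip_width'])
c=Cam('scene'); crop(c.img,220,140,320,260,6,'pics/s18.png')
w=Cam('wrist');cv2.imwrite('pics/w18.png',w.img)
b,a=np.array([.632,-.044,.097]),np.array([0,0,1])
S=lambda p:(c.proj(p)-[220,140]+.5)*6-.5
print(S(b),S(b+.085*a),w.proj(b+.085*a))
E
```

```text
[0.3031 0.181  0.0698] [ 0.6268 -0.0405  0.1401] 0.9806361401470426
[304.6944 451.4647] [310.3823 305.546 ] [256.0485 249.4341]
```

View pics/s18.png

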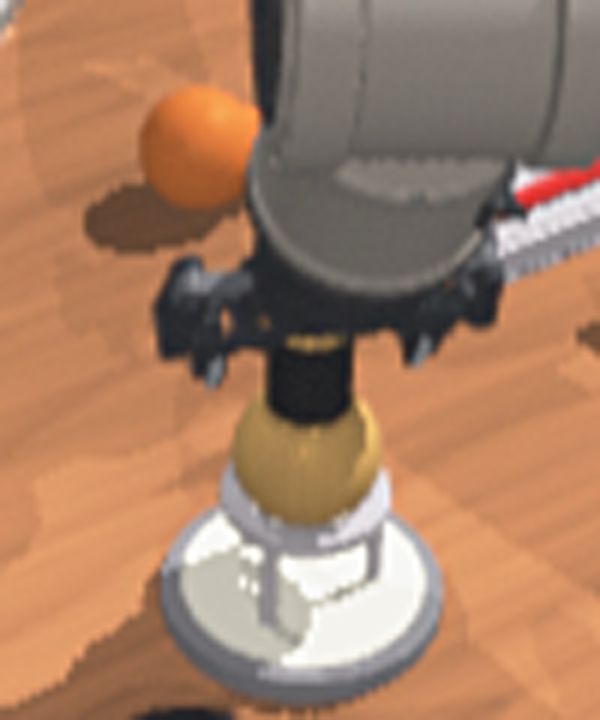

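View pics/w18.png

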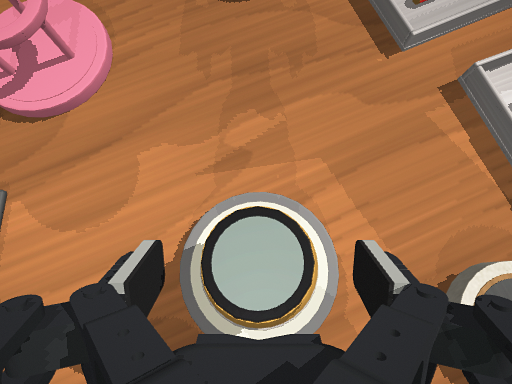

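Call:
carry_out([
  [[0,0,-0.2],[0,0,0],84],
  [[0,0,-0.5],[0,0,0],84],
  [[0,0,-0.7],[0,0,0],84],
  [[0,0,-0.7],[0,0,0],84],
  [[0,0,-0.7],[0,0,0],84],
  [[0,0,-0.4],[-0.6,0,0],84],
  [[0,0,0],[-0.8,0,0],84],
  [[0,0,0],[-0.8,0,0],84],
  [[0,0,0],[-0.8,0,0],84],
  [[0,0,0],[-0.75,0,0],84],
  [[0,0,0],[0,0,0],84],
  [[0,0,0],[0,0,0],84],
])

```text
t: 28.0
tcp_pos: [0.6857, -0.0653, 0.2517]
tool_rot: [-3.139, -0.001, 1.162]
force: [0.2, 0.1, 0.1]
grip_width: 0.984
```

```bash
python3 - <<'E'
from h import *
np.set_printoptions(precision=4,suppress=True)
s=sensors.observe();print(s['tool_rot'],s['tcp_pos'],s['qpos'])
c=Cam('scene'); crop(c.img,220,140,320,260,6,'pics/s19.png')
t=Cam('top'); crop(t.img,200,85,330,205,6,'pics/t19.png')
w=Cam('wrist');cv2.imwrite('pics/w19.png',w.img)
b,a=np.array([.632,-.044,.097]),np.array([0,0,1])
S=lambda p:(c.proj(p)-[220,140]+.5)*6-.5
T=lambda p:(t.proj(p)-[200,85]+.5)*6-.5
for f in (S,T,w.proj):print(f(b),f(b+.085*a))
E
```

```text
[-3.1386 -0.0014  1.1621] [ 0.6857 -0.0653  0.2517] [-0.6249  0.6078  0.9688  1.5834 -0.5242  1.2336  1.6016]
[304.6944 451.4647] [310.3823 305.546 ]
[423.5144 346.4823] [430.7713 306.9404]
[257.5307 110.2039] [257.0874 113.1483]
```

View pics/s19.png

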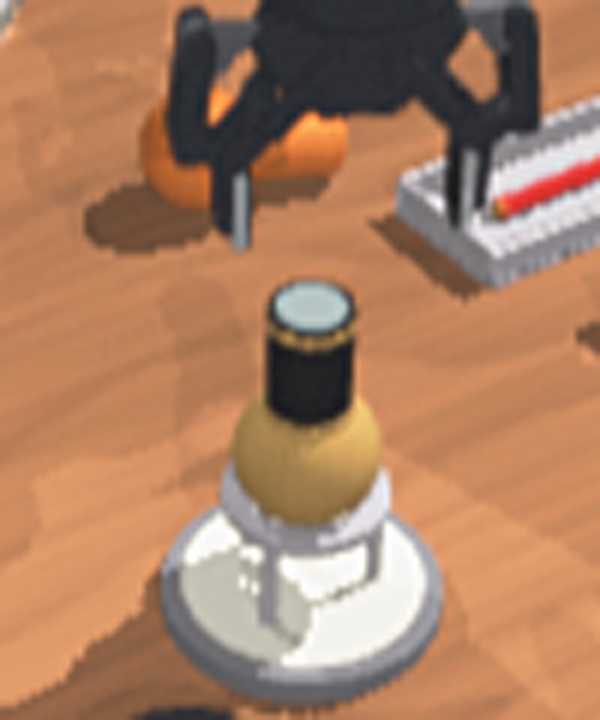

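View pics/w19.png

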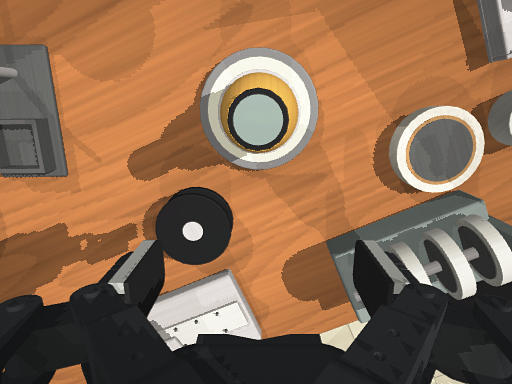

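View pics/t19.png

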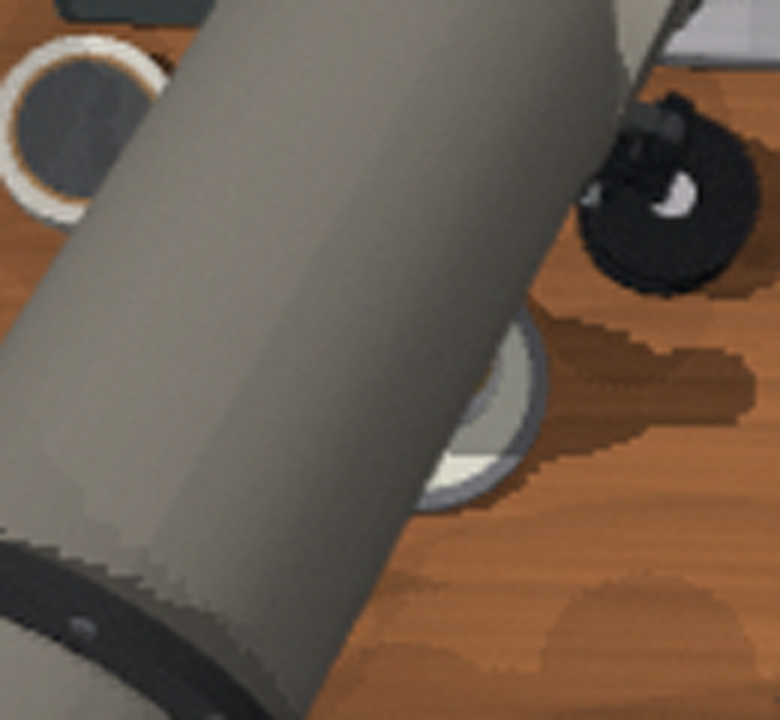

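Call:
carry_out([
  [[0,0,-0.5],[0,0,0],84],
  [[0.8,-0.5,0],[0,0,0],84],
  [[0.8,-0.5,0],[0,0,0],84],
  [[0.8,-0.5,0],[0,0,0],84],
  [[0.8,-0.5,0],[0,0,0],84],
  [[0.8,-0.5,0],[0,0,0],84],
  [[0.8,-0.5,0],[0,0,0],84],
  [[0.8,-0.5,0],[0,0,0],84],
  [[0,0,0],[0,0,0],84],
])

```text
t: 29.05
tcp_pos: [0.6461, 0.2012, 0.27]
tool_rot: [-3.138, 0.0, 1.168]
force: [-0.4, 0.0, -1.2]
grip_width: 0.982
```

```bash
python3 - <<'E'
from h import *
np.set_printoptions(precision=4,suppress=True)
c=Cam('scene'); crop(c.img,235,165,305,255,8,'pics/s20.png')
t=Cam('top'); crop(t.img,235,105,305,175,10,'pics/t20.png')
b,a=np.array([.632,-.044,.097]),np.array([0,0,1])
S=lambda p:(c.proj(p)-[235,165]+.5)*8-.5
T=lambda p:(t.proj(p)-[235,105]+.5)*10-.5
for f in (S,T):print(f(b),f(b+.085*a),f([.632,-.044,.013]))
E
```

```text
[286.4259 402.1196] [294.0097 207.5613] [279.5372 578.8435]
[356.1906 377.8038] [368.2855 311.9007] [345.8578 434.1058]
```

View pics/s20.png

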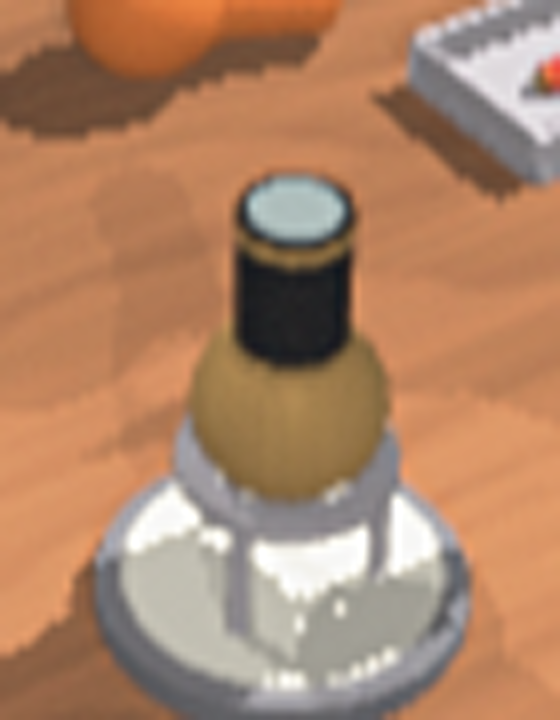

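View pics/t20.png

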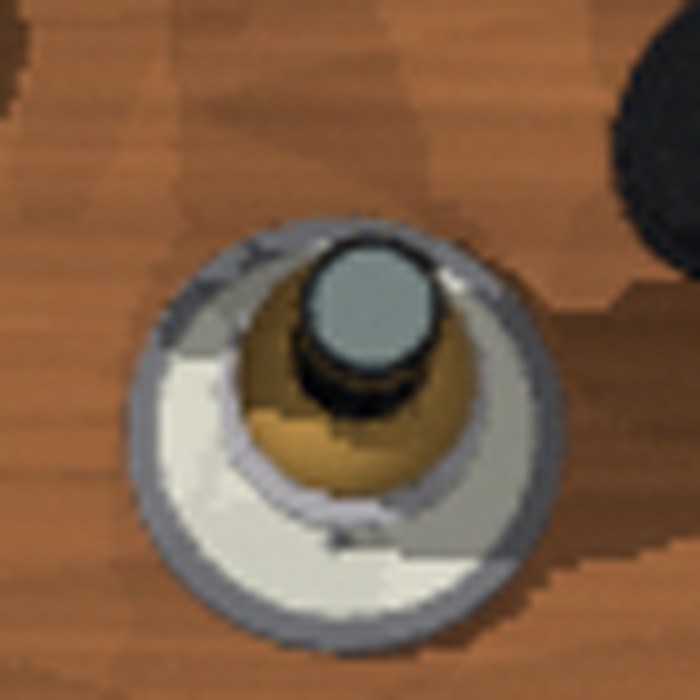

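```bash
python3 - <<'E'
from h import *
np.set_printoptions(precision=4,suppress=True)
c=Cam('scene');t=Cam('top')
Si=lambda x,y:((x+.5)/8+235-.5,(y+.5)/8+165-.5); Ti=lambda x,y:((x+.5)/10+235-.5,(y+.5)/10+105-.5)
b,e1=tri(t,Ti(360,374),c,Si(289,403)); l,e2=tri(t,Ti(373,305),c,Si(296,210)); print(b,e1,l,e2,l-b)
cv2.imwrite('pics/s21.png',c.img);cv2.imwrite('pics/t21.png',t.img)
E
```

```text
[ 0.6333 -0.0446  0.0978] 0.0011610077847462267 [ 0.6339 -0.0449  0.1826] 0.0006036678257355172 [ 0.0006 -0.0004  0.0849]
```

View pics/t21.png

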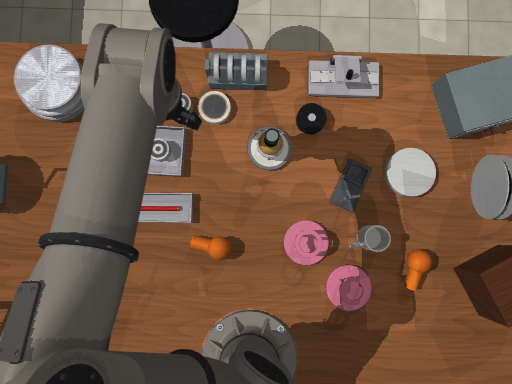

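View pics/s21.png

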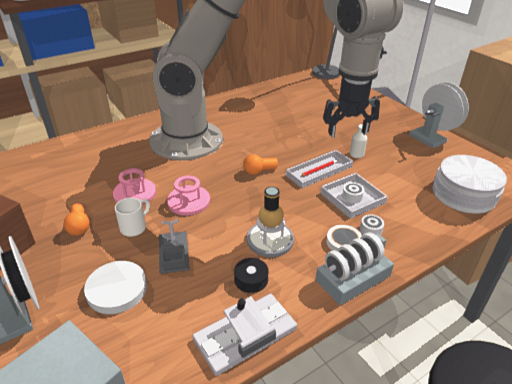

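Seen from two cameras, the ball is at (0.633, -0.045, 0.098). The lens centre is within 1 mm of straight above it, and the arm is clear of everything. Handing in.

```bash
python3 -c "
from station import close_job
print(close_job())"
```

```text
the job is handed in; nothing more can be done
None
```

I handed the job in at about 29 s. The core is in the middle of the square tray, and the pencil lies flat in the long tray. The loupe is in the ring, ball down and released, and it didn't need straightening afterwards.

**Last checks:**
- **Loupe position:** seen from the top and scene cameras together, its ball is at (0.633, -0.045, 0.098) m. That is about 23 mm above the ring top and 1–2 mm from my estimate of the ring's centre.
- **Loupe upright:** the same two views put the barrel within about 0.01–0.02 rad of upright. They disagreed with an earlier oblique wrist picture, which suggested about 0.065 rad. I trusted the two-camera result and did not settle the difference; both are under the 0.12 rad limit.
- **Setting down:** the wrist force read about 11 N upward as the ball seated, roughly 14 N on the ring once the loupe's weight is added, well under 40 N.
- **Everything else:** the arm was clear of everything. The bystanders visible in the last pictures looked unmoved, but I did not measure them.

**Tight moment:** while gripping the loupe in its rest, joint 6 was within 0.01 rad of its limit and joint 5 was also close. I gripped about 4 mm short of the planned depth, and the grip held.

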